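# Fit the two-window insert in the microscope stage and clamp it

### The arm

A 6-joint arm with a two-finger parallel gripper is mounted at the origin on the work surface. World frame = base frame: x ahead of the robot, y to its left, z up, the work surface at z = 0. Lengths are in m, angles in degrees, forces in N, time in s.
With the tool pointing down it reaches from about 0.375 to 0.9 m from the base axis. Payload 3.1 kg.
Tool frame: the origin (TCP) lies on the centre line of the jaws, within the pads' length; the fingertips stand 19 mm ahead of it and the grasp point (between the pads) is the TCP (tips_ahead is the distance from the TCP to the fingertips, in m); z points along the fingers, y is the line along which they close (so a half turn about z gives the same grasp; the last joint's range is limited). The gripper opens to 87 mm and grips with 3 to 60 N. Pads are 19 mm wide; open, the fingers measure 117 mm over their backs; the gripper's body (75 mm by 190 mm) begins 51 mm behind the grasp point.
Start: joints at [59.731, 30.224, 82.088, -0, 67.689, -10.227], TCP at [0.214, 0.587, 0.242] pointing down, gripper open.
Joint ranges: [-176.69, 176.69], [-43.24, 126.21], [12.49, 139.97], [-82, 262], [0, 151.66], [-163.58, 163.58]. Speed limits (degrees/s): [159.86, 159.86, 180, 180, 180, 180].

### API

Orientations are given as a 3x3 rotation matrix whose columns are the frame's x, y, z axes.
In Python, from rig import read_state, capture, hand_in, trace, landmark_of, tips_ahead gives the robot as it stands.
- The arm moves only by the shell command python3 -m jog 'ROWS'. ROWS is JSON, a list of rows, each an object of numbers: "tx", "ty", "tz": the shift along the tool's x, y, z in cm; "roll": the turn about the tool's z in rad; "jaw": the opening, from 0 (shut) to 1 (fully open). A call has 1 to 8 rows; each row shifts and turns the commanded pose from where the row before left it, along the tool's axes as they then stand; what a row does not reach is not made up. A row lasts 1/10 s, in which the tool goes at most 50 mm and 8.59 degrees, less where a joint would pass 70% of its speed; a pose out of reach is approached as far as the arm can. A call with a gripper value outside its range is refused whole. The fingers move at their own pace and stop on an object; the grip force is fixed at half the most. Time passes only in rows, so rows that do not move let the fingers close. It gives the time, the measured TCP pose, the force, the opening and the grip force at its end, in the units of the state.
- read_state(): the state, without advancing time (a new reading comes with each control period).
- capture(name): name is "side" or "top"; returns a dict with "img" (420x560x3 uint8, red, green, blue), "vertical_fov" (degrees; the focal length in pixels is half the picture's height over the tangent of half this angle, whatever the lens; pixels are square), "cx", "cy" (the principal point, pixels), "k1" (the pictures are not rectified: a ray, as slopes to the right and down, at radius r is drawn at 1 + k1 r^2 times it, then the intrinsics apply), "cam_to_world" (4x4, takes a point from camera to world coordinates). Camera axes: x right, y up, looking along -z (the intrinsics and any distortion apply to the point x, -y, -z); pixel columns grow to the right and rows downward; lengths in m; the calibration is good to about 2 mm. A picture is of the moment at which its call begins. There is no depth.
- hand_in(): hands the job in; it is judged then, once.
Trained networks look in the newest picture that a camera, given by its name, has taken for a name from the list of things; names that differ only in an ending like _2 or _b are one class to them, and where a whole thing is asked for, a point or a joint stands for the part that bears it (a point fixed in the world has none). Each returns a list of dicts, best first, with "p" (0 to 1); they miss things now and then, are a little off and sometimes report something else, mostly with a low value. They report only what shows in the picture. A call takes as long as a camera call. They do not tell look-alikes from the thing itself.
- trace(camera, thing): "pixels" (420x560 bool, what is visible of it) and "bbox" ([left, top, width, height] in pixels, round what is visible of it).
- landmark_of(camera, thing): "point" ([row, column] in pixels: a listed point, or the origin of a listed thing).
The state is a dict: "time_s": time; "joint_positions": joint angles; "qvel": joint speeds; "tau": joint torques, N m; "position": TCP position; "tcp_rot": TCP orientation; "force": force on the tool from outside, world axes, zero at the start; "moment": the same for the moment, N m; "opening": opening from 0.0 (shut) to 1.0 (fully open); "grasp_force": force on a finger pad.
Only numpy, scipy, OpenCV 4.12 (cv2) and the standard library are available. Lean on these libraries where they do the work, as an engineer would, in place of code of your own. Each camera call takes 0.05 s, during which the arm holds its last target. There are 200 camera calls.

### The job

Take the large two-window insert out of the wire rack and fit it into the opening of the microscope stage, setting it in gently without dropping it and pressing it down at both ends until it sits fully home, flush with the stage all round. Then swing the clamp lever across its corner until it rests in its catch. Leave the other plates in the rack and everything else on the desk where it stands.

Things in the scene. Friction and masses are not known exactly. Their poses are not given: they have to be found in the camera images.
- stand: White microscope lamp base, fixed; origin on the desk under the centre of the opening in its black stage (250 mm in x, 210 in y, top 85 mm above the desk). x runs along the opening's long side, y towards the column. The lamp base is 58 mm high and spans x -140..140, y -135..205 mm (knobs to y -151).
- seat (a point): Centre of the stage opening at ledge height, 77 mm above the desk; axes of stand. The opening is a recess 164 (x) x 114 (y) mm, 8 mm deep, its mouth bevelled (upper 3 mm widen by 2 mm on each side); its floor is a ledge 13 mm wide all round, open inside for 19 mm further down. An insert that sits home has its underside on the ledge and its top flush with the stage.
- column (a point): Foot of the microscope's upright column (32 mm thick, top 440 mm above the desk), 165 mm behind the opening's centre. It carries the focus drive (x -52..52, y 137..193 mm in the stand's frame, 297 to 373 mm up) and the head, turned outwards beyond y 190 mm, from 270 mm up to 500 mm.
- catch (a point): Fixed steel catch for the lever's end: a small stop with a flap over it, 13 mm high above the stage, at (-98, -19) mm in the stand's frame. This point lies at its middle, at stage height.
- insert: The insert to fit: flat aluminium plate 160 x 110 x 8 mm, about 250 g, the largest in the rack. Two windows (each 50 mm along the length, 60 mm across) leave a middle bar 20 mm wide, end bars 20 mm, side rails 25 mm. Same on both faces and both ways round. Starts on edge. Origin: middle of the long edge it stands on; x thickness, y length, z across the width (up while it stands).
- insert_center (a point): Centre of the insert, in the middle of its middle bar and of its thickness; same axes as insert.
- ejector_near (a joint): Height in m by which the brass ejector bar (7 x 70 mm, lying across) at the -x end of the opening, 75 mm from its centre, stands above the ledge: 0 = pushed down level with the ledge, at most 0.005. It starts raised and stays where it is by friction: about 7 N on it pushes it down; the weight of the insert does not.
- ejector_far (a joint): The same for the ejector bar at the +x end, 75 mm from the centre.
- lever (a joint): Angle (rad) of the flat steel clamp lever, 73 x 13 mm, 2 to 7 mm above the stage, on an upright pivot. 0 = closed: across the opening's -x,-y corner, pointing along (-1,+1) in the stand's x,y, its end in the catch against a stop. Opens counter-clockwise from above, to 2.0. Stays where left; 2 N at the knob moves it. Cannot close over an insert standing proud.
- lever_hinge (a point): Pivot of the clamp lever at the stage's top face, at (-45, -72) mm in the stand's frame. The pivot's hub is 18 mm thick, 12 mm high.
- lever_knob (a point): Centre of the top of the lever's round upright black knob: 14 mm thick, 29 mm high, its top 36 mm above the stage, 50 mm from the pivot.
- rack: Fixed wire rack. White base 175 (x) x 130 (y) x 6 mm with ten wire hoops in planes across x, 15 mm apart, 55 mm high over the desk. Plates stand on edge on its base between hoops, their length along the rack's y, in three places: x = -45, 0 and +45 mm. Origin: under the centre of its base.
- adapter_mid: Another aluminium plate on edge in the rack, 128 x 86 x 8 mm, one large window. Bystander. Origin and axes as for the insert.
- adapter_small: The smallest aluminium plate on edge in the rack, 108 x 76 x 8 mm, two slots. Bystander. Origin and axes as for the insert.
- dishes: Two stacked clear Petri dishes, 91 mm across, 30 mm high in all. Bystander. Origin: centre of the underside.
- jar_a: Amber sample jar with white cap, 46 mm across, 62 mm high. Bystander. Origin: centre of the underside.
- jar_b: Another such jar, 46 mm across, 62 mm high. Bystander. Origin: centre of the underside.
- reagent: Glass reagent bottle with blue cap, 68 mm across, 150 mm high. Bystander. Origin: centre of the underside.
- slide_box: Grey slide box 92 x 102 x 34 mm lying on the desk. Bystander. Origin: centre of the underside.
There are look-alikes about, which are no part of the job. Leave any purple or yellow look-alike of the insert alone.

How it is judged (in metres and radians):
On the way:
1. the insert sits home and level in the stage opening (horizontal distance between insert_center and seat below 0.004 m and z of insert_center in the frame of seat below 0.0053 m and angle between the x axis of insert and the z axis of stand, either way round below 0.012 rad), for 0.2 s.
At the end, for the whole second after the job is handed in: The insert lies at rest in the stage opening, its centre within 4 mm of the opening's centre and at most 1.3 mm above its home height, level within 0.012 rad, and the clamp lever is closed within 0.08 rad of its stop in the catch (all of step 1 and value of joint lever below 0.08 rad and linear speed of insert below 0.02 m/s); the robot touches nothing.
It fails at once if another plate of the rack, or any dish, jar, bottle or box is shifted by more than 30 mm or knocked over (distance of any of adapter_mid, adapter_small, dishes, jar_a, jar_b, reagent, slide_box from where it was at the start of the episode above 0.03 m or angle between any of jar_a, jar_b, reagent's own z axis and vertical above 0.6 rad).
It fails at once if the insert is dropped into the opening: it moves faster than 0.4 m/s within 30 mm of its seat (distance between insert_center and seat below 0.03 m and linear speed of insert above 0.4 m/s).
It also fails if it takes over 72 s, if anything falls off the work surface, if the arm or the gripper's body presses on something with over 40 N, if the wrist force passes 120 N, or if a joint passes its speed limit or range.

## Working session

There is one attempt and no reset: what is moved stays moved. The work goes in short steps, Python scripts to look and compute and a shell command to move; the robot and the scene stay as the last step left them, time stands still between calls to the robot, and variables do not carry over. Pictures are saved under pics/ and viewed, at most 10 in all, crops included, and the job is handed in when it is done.

```bash
mkdir -p pics; ls; cat > h.py <<'E'
import numpy as np, cv2
from rig import *
def ray(c,px):  # px: row,col
    H=c["img"].shape[0]; f=H/2/np.tan(np.radians(c["vertical_fov"]/2))
    K=np.array([[f,0,c["cx"]],[0,f,c["cy"]],[0,0,1.]])
    u=cv2.undistortPoints(np.array([[[px[1],px[0]]]],float),K,np.array([c["k1"],0,0,0.]))[0,0]
    M=np.array(c["cam_to_world"]); d=M[:3,:3]@np.array([u[0],-u[1],-1]); return M[:3,3],d
def at_z(c,px,z):
    o,d=ray(c,px); return o+d*(z-o[2])/d[2]
def proj(c,P):
    M=np.array(c["cam_to_world"]); p=M[:3,:3].T@(np.array(P,float)-M[:3,3])
    H=c["img"].shape[0]; f=H/2/np.tan(np.radians(c["vertical_fov"]/2))
    x,y=p[0]/-p[2],-p[1]/-p[2]; s=1+c["k1"]*(x*x+y*y)
    return np.array([c["cy"]+f*y*s,c["cx"]+f*x*s])
def save(img,name,crop=None,k=1):
    if crop: r0,r1,c0,c1=crop; img=img[r0:r1,c0:c1]
    cv2.imwrite("pics/"+name,cv2.resize(img[:,:,::-1],None,fx=k,fy=k,interpolation=cv2.INTER_CUBIC))
E
python3 - <<'E'
from h import *
import pickle
C={n:capture(n) for n in("side","top")}
pickle.dump(C,open("c0.pkl","wb"))
save(np.hstack([cv2.resize(C[n]["img"],(400,300)) for n in C]) ,"a.png")
save(C["top"]["img"],"top.png",k=1.4);save(C["side"]["img"],"side.png",k=1.4)
for n in C:
  print(n,C[n]["vertical_fov"],C[n]["k1"],np.round(C[n]["cam_to_world"],3).tolist())
  for t in["stand","seat","column","catch","insert","insert_center","lever_hinge","lever_knob","rack","adapter_mid","adapter_small","dishes","jar_a","reagent","slide_box"]:
    print(t,[(np.round(l["point"],1).tolist(),round(l["p"],2)) for l in landmark_of(n,t)][:4])
s=read_state();print(s["position"],s["tcp_rot"],s["force"],s["opening"],tips_ahead)
E
```

```text
pics
side 46.808482230379056 -0.10954060538694378 [[0.828, 0.404, -0.389, -0.024], [-0.561, 0.592, -0.579, -0.883], [-0.004, 0.697, 0.717, 1.102], [0.0, 0.0, 0.0, 1.0]]
stand [([186.5, 227.2], 0.96)]
seat [([168.0, 222.7], 0.69)]
column [([148.2, 211.0], 0.65)]
catch [([184.5, 219.0], 0.64), ([177.1, 198.1], 0.62)]
insert [([299.7, 229.3], 0.98), ([318.5, 319.4], 0.95), ([394.2, 347.0], 0.93), ([391.2, 266.1], 0.56)]
insert_center [([289.2, 231.3], 0.9), ([379.3, 263.7], 0.83), ([313.1, 317.2], 0.81), ([381.8, 350.9], 0.63)]
lever_hinge [([185.7, 220.7], 0.66)]
lever_knob [([186.0, 219.0], 0.42)]
rack [([322.1, 312.0], 0.71)]
adapter_mid [([312.8, 330.1], 0.92)]
adapter_small [([330.7, 299.8], 0.6)]
dishes [([254.0, 247.7], 0.85), ([319.6, 318.9], 0.19)]
jar_a [([214.8, 314.7], 0.84), ([241.3, 332.3], 0.77)]
reagent [([180.3, 319.6], 0.93)]
slide_box [([272.5, 377.7], 0.6)]
top 48.78865717633566 -0.05236232902510532 [[0.122, 0.97, -0.211, 0.254], [-0.992, 0.12, -0.023, -0.097], [0.003, 0.212, 0.977, 1.279], [0.0, 0.0, 0.0, 1.0]]
stand [([195.0, 178.9], 0.67)]
seat [([190.0, 171.1], 0
[... 357 characters left out ...]
219.8, 205.1], 0.54), ([149.4, 281.8], 0.33)]
rack [([246.2, 388.5], 0.66)]
adapter_mid [([231.8, 386.8], 0.64), ([226.4, 168.1], 0.44), ([225.7, 204.1], 0.44)]
adapter_small [([239.5, 279.6], 0.49), ([266.7, 387.7], 0.47)]
dishes [([161.6, 377.1], 0.65), ([236.5, 282.7], 0.63), ([164.4, 324.9], 0.24)]
jar_a [([166.6, 325.3], 0.85), ([150.8, 282.1], 0.6)]
reagent [([116.4, 246.1], 0.93), ([170.2, 326.7], 0.64)]
slide_box [([161.8, 377.7], 0.61)]
[0.21413071 0.58714079 0.2415449 ] [[-9.39444114e-01  3.42702138e-01 -3.50651740e-05]
 [ 3.42702139e-01  9.39444114e-01 -1.59035935e-05]
 [ 2.74915758e-05 -2.69574474e-05 -9.99999999e-01]] [-0.24194335 -0.80951766 -0.12425609] 0.999225904221482 0.019
```

View pics/top.png

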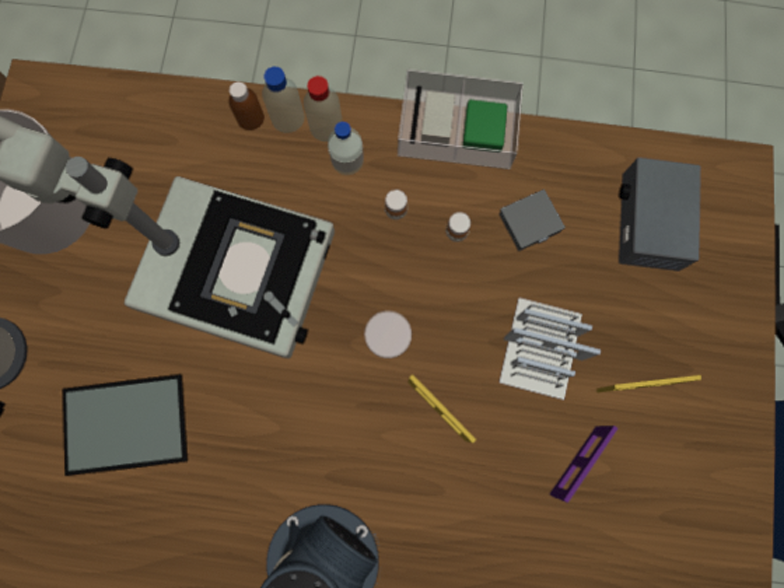

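View pics/side.png

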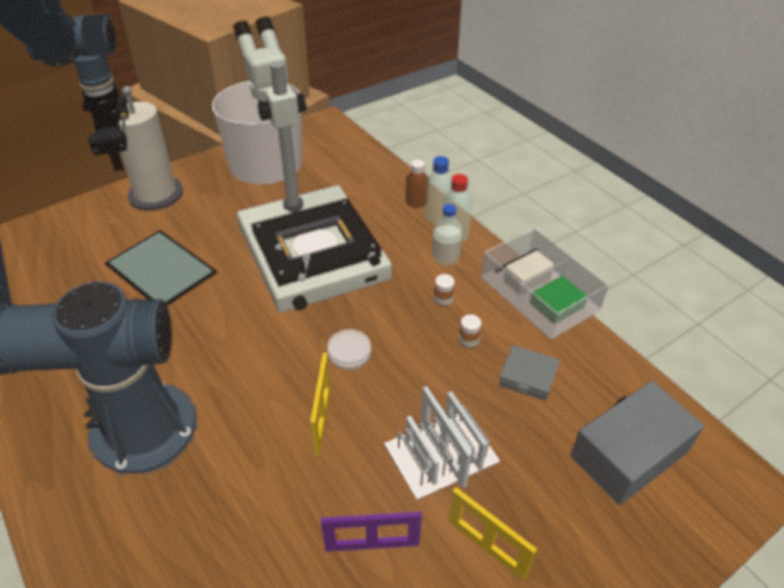

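The top view (at 1.4x) shows the stage at (240,265). The rack at (545,345) holds three grey plates, of which the middle one is the longest. The look-alikes are two yellow plates at (440,410) and (650,383) and a purple one at (585,463). The insert should be the middle grey plate in the rack, around row 246, col 394 in native pixels. I'll confirm that with a crop and measure the stage.

```bash
cat > m.py <<'E'
from h import *
def rect(c,z,x0,x1,y0,y1,s=0.0005):
    xs=np.arange(x1,x0,-s); ys=np.arange(y1,y0,-s)   # rows: x decreasing, cols: y decreasing
    Y,X=np.meshgrid(ys,xs); P=np.stack([X,Y,np.full_like(X,z)],-1)
    M=np.array(c["cam_to_world"]); p=(P-M[:3,3])@M[:3,:3]
    f=c["img"].shape[0]/2/np.tan(np.radians(c["vertical_fov"]/2))
    x,y=p[...,0]/-p[...,2],p[...,1]/p[...,2]; k=1+c["k1"]*(x*x+y*y)
    return cv2.remap(c["img"],(c["cx"]+f*x*k).astype(np.float32),(c["cy"]+f*y*k).astype(np.float32),cv2.INTER_CUBIC)
E
python3 - <<'E'
from m import *
import pickle
C=pickle.load(open("c0.pkl","rb"));c=C["top"];d=C["side"]
def tri(a,b):
    o1,d1=ray(c,a);o2,d2=ray(d,b);A=np.stack([d1,-d2],1);t=np.linalg.lstsq(A,o2-o1,rcond=None)[0]
    p,q=o1+t[0]*d1,o2+t[1]*d2;return np.round((p+q)/2,4),round(np.linalg.norm(p-q),4)
print("seat",at_z(c,(190,171.1),.077),at_z(d,(168,222.7),.077))
print("catch",at_z(c,(225.8,167.3),.085),"hinge",at_z(c,(211.5,191.3),.085),at_z(d,(185.7,220.7),.085))
print("col",at_z(c,(173,118.5),0),at_z(d,(148.2,211),0))
print("rack",at_z(c,(246.2,388.5),0),at_z(d,(322.1,312),0))
print("ins c",tri((245.8,393.7),(313.1,317.2)),"orig",tri((247.3,387.3),(318.5,319.4)))
print("mid",at_z(c,(231.8,386.8),.006),at_z(d,(312.8,330.1),.006),"sm",at_z(c,(266.7,387.7),.006),at_z(d,(330.7,299.8),.006))
for n,a,b in[("yel",(292,311),(300,229)),("yel2",(274,454),(394,347)),("purp",(326,410),(391,266)),("dish",(236.5,282.7),(254,247.7)),("j1",(150.8,282),(214.8,314.7)),("j2",(166.6,325),(241,332)),("sb",(161,377),(272,377))]:
    print(n,at_z(c,a,.0)[:2].round(3),at_z(d,b,.0)[:2].round(3))
s=at_z(c,(190,175),.085)
a=rect(c,.085,s[0]-.15,s[0]+.15,s[1]-.15,s[1]+.15,.0006)
a2=cv2.resize(c["img"][205:290,350:435],(500,500),interpolation=cv2.INTER_CUBIC)
print(s,a.shape);save(np.hstack([cv2.resize(d["img"][270:355,270:360],(300,500//1),interpolation=cv2.INTER_CUBIC),a2]),"rack.png");save(a,"stage.png")
E
```

```text
seat [0.52437479 0.22678272 0.077     ] [0.52723091 0.23062533 0.077     ]
catch [0.42586256 0.21790733 0.085     ] hinge [0.4714572  0.16145247 0.085     ] [0.47443483 0.15032081 0.085     ]
col [0.57296924 0.40811376 0.        ] [0.59003428 0.43858172 0.        ]
rack [ 0.45697748 -0.38080696  0.        ] [ 0.44641212 -0.36613422  0.        ]
ins c (array([ 0.4491, -0.3808,  0.0598]), np.float64(0.0025)) orig (array([ 0.4555, -0.3758,  0.0191]), np.float64(0.0107))
mid [ 0.49579188 -0.37171964  0.006     ] [ 0.50106298 -0.37330787  0.006     ] sm [ 0.39918867 -0.38156266  0.006     ] [ 0.40211479 -0.37177422  0.006     ]
yel [ 0.306 -0.18 ] [ 0.301 -0.182]
yel2 [ 0.402 -0.568] [ 0.394 -0.573]
purp [ 0.248 -0.456] [ 0.24  -0.458]
dish [ 0.448 -0.085] [ 0.431 -0.072]
j1 [ 0.697 -0.052] [ 0.695 -0.054]
j2 [ 0.665 -0.181] [ 0.67  -0.173]
sb [ 0.701 -0.329] [ 0.702 -0.339]
[0.52385482 0.21425911 0.085     ] (501, 501, 3)
```

View pics/rack.png

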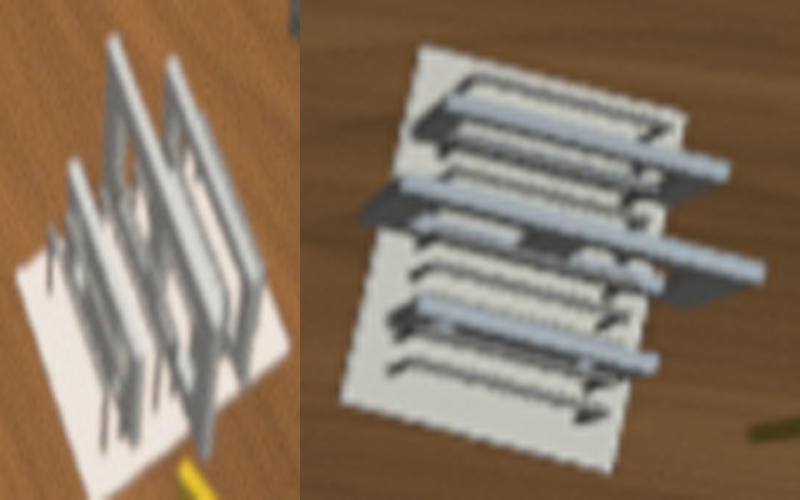

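View pics/stage.png

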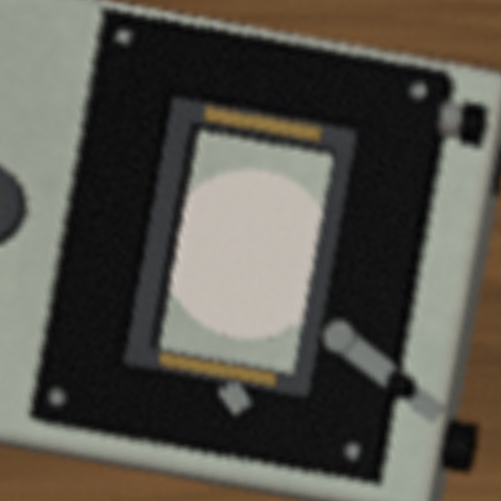

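The crops show the middle grey plate in the rack as the tallest and longest, with two windows and a middle bar (its top edge runs from about px 367,236 to 429,251). The others in the rack are smaller: the one-window plate is above it and the slotted one below. The purple and yellow ones lie outside the rack, so the middle plate is the insert. The lever is open and both ejectors show brass at the ends of the opening. Next I'll measure precisely.

```bash
python3 - <<'E'
from m import *
import pickle
C=pickle.load(open("c0.pkl","rb"))
for n in C:
    c=C[n]; cx,cy=.5265,.2200
    a=rect(c,.085,cx-.17,cx+.17,cy-.17,cy+.17,.0005); R=cv2.GaussianBlur(a,(5,5),0).max(2)
    m=(R<48).astype(np.uint8); m=cv2.morphologyEx(m,cv2.MORPH_OPEN,np.ones((15,15)))
    k,lab,st,_=cv2.connectedComponentsWithStats(m); i=1+st[1:,4].argmax()
    pts=np.argwhere(lab==i)[:,::-1].astype(np.float32); r=cv2.minAreaRect(pts)
    print(n,"stage c",cx+.17-r[0][1]*.0005,cy+.17-r[0][0]*.0005,np.array(r[1])*.5,r[2])
    # plate top edges
a=C["top"];b=C["side"]
p1,p2=at_z(a,(236.7,367.3),.116),at_z(a,(251.2,429.),.116)
print("top",p1,p2,(p1+p2)/2,np.linalg.norm(p1-p2),np.degrees(np.arctan2(*(p2-p1)[[1,0]])))
# side crop: scale x 300/90, y 500/85, offs col270,row270
q=lambda x,y:(270+y*85/500,270+x*90/300)
p1,p2=at_z(b,q(113,38),.116),at_z(b,q(213,317),.116)
print("side",p1,p2,(p1+p2)/2,np.linalg.norm(p1-p2),np.degrees(np.arctan2(*(p2-p1)[[1,0]])))
E
```

```text
side stage c 0.5212364807128906 0.11141891479492189 [ 31.48240662 140.23233032] 9.462322235107422
top stage c 0.5254471740722656 0.21422116088867188 [221.83633423 248.87509155] 10.325258255004883
top [ 0.45626755 -0.2994676   0.116     ] [ 0.4383184  -0.45874255  0.116     ] [ 0.44729298 -0.37910508  0.116     ] 0.16028313769944957 -96.42969585368418
side [ 0.46179601 -0.30106272  0.116     ] [ 0.43642344 -0.45372817  0.116     ] [ 0.44910973 -0.37739544  0.116     ] 0.15475952016136518 -99.43614900111675
```

```bash
python3 -m jog '[{"tx":-0.4,"ty":-4.3,"jaw":0.5},{"tx":-0.4,"ty":-4.3},{"tx":-0.4,"ty":-4.3},{"tx":-0.4,"ty":-4.3}]' && python3 -m jog '[{"tx":-4.2,"ty":-2.45},{"tx":-4.2,"ty":-2.45},{"tx":-4.2,"ty":-2.45},{"tx":-4.2,"ty":-2.45},{"tx":-4.2,"ty":-2.45},{"tx":-4.2,"ty":-2.45},{"tx":-4.2,"ty":-2.45},{"tx":-4.2,"ty":-2.45}]'
```

```text
$[0]: bad value
```

```bash
python3 -m jog '[{"tx":-0.4,"ty":-4.3,"tz":0,"roll":0,"jaw":0.5},{"tx":-0.4,"ty":-4.3,"tz":0,"roll":0,"jaw":0.5},{"tx":-0.4,"ty":-4.3,"tz":0,"roll":0,"jaw":0.5},{"tx":-0.4,"ty":-4.3,"tz":0,"roll":0,"jaw":0.5}]'
```

```text
time_s: 2.0
position: [0.1697, 0.4186, 0.2416]
tcp_rot: [[-0.94, 0.342, 0.0], [0.342, 0.94, 0.0], [-0.0, 0.0, -1.0]]
force: [0.2, 0.1, -0.2]
opening: 0.719
grasp_force: 0.0
```

```bash
python3 -m jog '[{"tx":-4.2,"ty":-2.45,"tz":0,"roll":0,"jaw":0.5},{"tx":-4.2,"ty":-2.45,"tz":0,"roll":0,"jaw":0.5},{"tx":-4.2,"ty":-2.45,"tz":0,"roll":0,"jaw":0.5},{"tx":-4.2,"ty":-2.45,"tz":0,"roll":0,"jaw":0.5},{"tx":-4.2,"ty":-2.45,"tz":0,"roll":0,"jaw":0.5},{"tx":-4.2,"ty":-2.45,"tz":0,"roll":0,"jaw":0.5},{"tx":-4.2,"ty":-2.45,"tz":0,"roll":0,"jaw":0.5},{"tx":-4.2,"ty":-2.45,"tz":0,"roll":0,"jaw":0.5}]' && python3 -m jog '[{"tx":-1.9,"ty":-4.5,"tz":0,"roll":0,"jaw":0.5},{"tx":-1.9,"ty":-4.5,"tz":0,"roll":0,"jaw":0.5},{"tx":-1.9,"ty":-4.5,"tz":0,"roll":0,"jaw":0.5},{"tx":-1.9,"ty":-4.5,"tz":0,"roll":0,"jaw":0.5},{"tx":-1.9,"ty":-4.5,"tz":0,"roll":0,"jaw":0.5},{"tx":-1.9,"ty":-4.5,"tz":0,"roll":0,"jaw":0.5},{"tx":-1.9,"ty":-4.5,"tz":0,"roll":0,"jaw":0.5},{"tx":-1.9,"ty":-4.5,"tz":0,"roll":0,"jaw":0.5}]' && python3 -m jog '[{"tx":0,"ty":0,"tz":0,"roll":0.149,"jaw":0.5},{"tx":0,"ty":0,"tz":0,"roll":0.149,"jaw":0.5},{"tx":0,"ty":0,"tz":0,"roll":0.149,"jaw":0.5},{"tx":0,"ty":0,"tz":0,"roll":0.149,"jaw":0.5},{"tx":0,"ty":0,"tz":0,"roll":0.149,"jaw":0.5},{"tx":0,"ty":0,"tz":0,"roll":0.149,"jaw":0.5},{"tx":0,"ty":0,"tz":0,"roll":0.149,"jaw":0.5},{"tx":0,"ty":0,"tz":0,"roll":0.149,"jaw":0.5}]' && python3 -m jog '[{"tx":0,"ty":0,"tz":0,"roll":0.149,"jaw":0.5},{"tx":0,"ty":0,"tz":0,"roll":0,"jaw":0.5}]'
```

```text
time_s: 2.8
position: [0.4199, 0.119, 0.2419]
tcp_rot: [[-0.939, 0.343, 0.001], [0.343, 0.939, 0.0], [-0.001, 0.001, -1.0]]
force: [1.2, 0.2, 0.1]
opening: 0.501
grasp_force: 0.0
time_s: 3.6
position: [0.4379, -0.2717, 0.2418]
tcp_rot: [[-0.939, 0.343, 0.001], [0.343, 0.939, -0.0], [-0.001, 0.0, -1.0]]
force: [0.2, 0.1, 0.1]
opening: 0.499
grasp_force: 0.0
time_s: 4.4
position: [0.4382, -0.2696, 0.2417]
tcp_rot: [[-0.023, 1.0, 0.0], [1.0, 0.023, -0.0], [-0.0, 0.0, -1.0]]
force: [0.4, 0.4, 0.1]
opening: 0.499
grasp_force: 0.0
time_s: 4.6
position: [0.4382, -0.2695, 0.2417]
tcp_rot: [[0.119, 0.993, 0.0], [0.993, -0.119, -0.0], [-0.0, 0.0, -1.0]]
force: [-0.8, -0.7, -0.2]
opening: 0.5
grasp_force: 0.0
```

```bash
python3 -m jog '[{"tx":-3.5,"ty":0.8,"tz":0,"roll":0,"jaw":0.5},{"tx":-3.5,"ty":0.8,"tz":0,"roll":0,"jaw":0.5},{"tx":-3.6,"ty":0.7,"tz":0,"roll":0,"jaw":0.5},{"tx":0,"ty":0,"tz":4,"roll":0,"jaw":0.5},{"tx":0,"ty":0,"tz":4,"roll":0,"jaw":0.5},{"tx":0,"ty":0,"tz":0,"roll":0,"jaw":0.5}]'; python3 - <<'E'
from m import *
c=capture("top");d=capture("side")
save(np.hstack([cv2.resize(x,(400,400),interpolation=cv2.INTER_CUBIC) for x in(c["img"][190:290,350:450],d["img"][250:350,270:370])]),"b.png")
E
```

```text
time_s: 5.2
position: [0.4454, -0.3747, 0.1565]
tcp_rot: [[0.118, 0.993, -0.008], [0.993, -0.118, 0.01], [0.009, -0.009, -1.0]]
force: [-0.7, 1.6, -0.1]
opening: 0.501
grasp_force: 0.0
```

View pics/b.png

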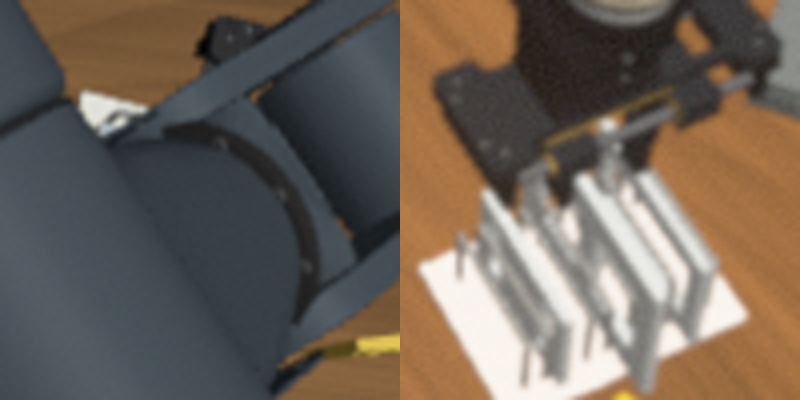

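```bash
python3 - <<'E'
from m import *
d=capture("side");s=read_state();p=s["position"];print(p)
R=np.array(s["tcp_rot"])
for t in(-.029,0,.029):
    q=np.array(p)+R[:,1]*t; q1=q.copy();q1[2]=.116;q2=q+R[:,2]*.019
    for w in(q1,q2):
        r=proj(d,w);print(t,((r[1]-270)*4+400).round(),((r[0]-250)*4).round())
E
```

```text
[ 0.44897849 -0.37806012  0.16280593]
-0.029 553.0 216.0
-0.029 555.0 190.0
0 594.0 198.0
0 597.0 171.0
0.029 634.0 180.0
0.029 638.0 153.0
```

```bash
python3 -m jog '[{"tx":0,"ty":0,"tz":1.5,"roll":0,"jaw":0.5},{"tx":0,"ty":0,"tz":1.5,"roll":0,"jaw":0.5},{"tx":0,"ty":0,"tz":0,"roll":0,"jaw":0.5}]'; python3 -m jog '[{"tx":0,"ty":0,"tz":1.0,"roll":0,"jaw":0.5},{"tx":0,"ty":0,"tz":0.9,"roll":0,"jaw":0.5},{"tx":0,"ty":0,"tz":0,"roll":0,"jaw":0.5}]';  python3 - <<'E'
from m import *
d=capture("side");print(read_state()["position"])
save(d["img"],"b2.png",(230,330,250,350),6)
E
```

```text
time_s: 5.65
position: [0.4487, -0.3775, 0.1326]
tcp_rot: [[0.118, 0.993, 0.001], [0.993, -0.118, -0.001], [-0.001, 0.001, -1.0]]
force: [-0.3, 0.0, -0.1]
opening: 0.499
grasp_force: 0.0
time_s: 5.95
position: [0.448, -0.3771, 0.112]
tcp_rot: [[0.119, 0.993, -0.001], [0.993, -0.119, 0.001], [0.001, -0.001, -1.0]]
force: [-0.3, 0.1, 0.4]
opening: 0.496
grasp_force: 0.0
[ 0.44814945 -0.37723916  0.11230896]
```

View pics/b2.png

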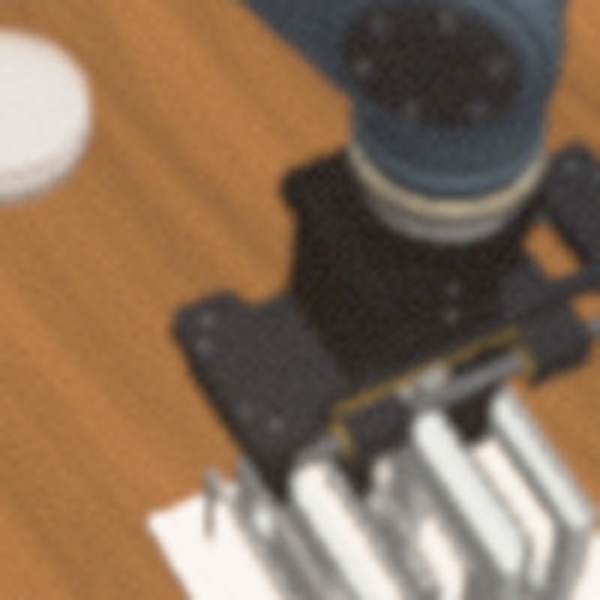

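The gripper is over the rack with no contact force, and its fingers (about px 370,450 and 470,430 in the crop) straddle the middle plate. I'll close and lift.

```bash
python3 -m jog '[{"tx":0,"ty":0,"tz":0,"roll":0,"jaw":0.0},{"tx":0,"ty":0,"tz":0,"roll":0,"jaw":0.0},{"tx":0,"ty":0,"tz":0,"roll":0,"jaw":0.0},{"tx":0,"ty":0,"tz":0,"roll":0,"jaw":0.0},{"tx":0,"ty":0,"tz":0,"roll":0,"jaw":0.0}]'
```

```text
time_s: 6.5
position: [0.4483, -0.3776, 0.1127]
tcp_rot: [[0.12, 0.993, 0.0], [0.993, -0.12, -0.0], [-0.0, 0.0, -1.0]]
force: [0.3, 0.2, -0.4]
opening: 0.134
grasp_force: 0.0
```

```bash
python3 -m jog '[{"tx":0,"ty":0,"tz":0,"roll":0,"jaw":0.0},{"tx":0,"ty":0,"tz":0,"roll":0,"jaw":0.0},{"tx":0,"ty":0,"tz":-0.5,"roll":0,"jaw":0.0},{"tx":0,"ty":0,"tz":-1.5,"roll":0,"jaw":0.0},{"tx":0,"ty":0,"tz":-1.5,"roll":0,"jaw":0.0}]'
```

```text
time_s: 7.0
position: [0.4484, -0.3773, 0.1475]
tcp_rot: [[0.12, 0.993, -0.0], [0.993, -0.12, 0.001], [0.001, -0.0, -1.0]]
force: [1.1, -1.4, -3.3]
opening: 0.087
grasp_force: 30.0
```

```bash
python3 -m jog '[{"tx":0,"ty":0,"tz":-3.5,"roll":0,"jaw":0},{"tx":0,"ty":0,"tz":-4.0,"roll":0,"jaw":0},{"tx":3.6,"ty":2.6,"tz":0,"roll":0,"jaw":0},{"tx":3.7,"ty":2.6,"tz":0,"roll":0,"jaw":0},{"tx":3.7,"ty":2.6,"tz":0,"roll":0,"jaw":0},{"tx":3.7,"ty":2.6,"tz":0,"roll":0,"jaw":0},{"tx":3.7,"ty":2.7,"tz":0,"roll":0,"jaw":0},{"tx":0,"ty":0,"tz":3,"roll":0,"jaw":0}]'; python3 -m jog '[{"tx":0,"ty":0,"tz":4,"roll":0,"jaw":0},{"tx":0,"ty":0,"tz":3,"roll":0,"jaw":0},{"tx":0,"ty":0,"tz":0.8,"roll":0,"jaw":0},{"tx":0,"ty":0,"tz":0,"roll":0,"jaw":0},{"tx":0,"ty":0,"tz":0,"roll":0,"jaw":0}]'
```

```text
time_s: 7.8
position: [0.6067, -0.2069, 0.1965]
tcp_rot: [[0.114, 0.993, 0.011], [0.994, -0.114, -0.003], [-0.002, 0.012, -1.0]]
force: [0.1, -0.7, -1.3]
opening: 0.088
grasp_force: 30.0
time_s: 8.3
position: [0.6012, -0.2112, 0.1159]
tcp_rot: [[0.12, 0.993, 0.002], [0.993, -0.12, -0.001], [-0.001, 0.002, -1.0]]
force: [0.3, 0.2, -2.6]
opening: 0.091
grasp_force: 30.0
```

Next I'll lower to contact and check the view, which should show everything still in place.

```bash
python3 -m jog '[{"tx":0,"ty":0,"tz":0.5,"roll":0,"jaw":0},{"tx":0,"ty":0,"tz":0.3,"roll":0,"jaw":0},{"tx":0,"ty":0,"tz":0,"roll":0,"jaw":0}]';python3 -m jog '[{"tx":0,"ty":0,"tz":0.1,"roll":0,"jaw":0},{"tx":0,"ty":0,"tz":0.1,"roll":0,"jaw":0},{"tx":0,"ty":0,"tz":0,"roll":0,"jaw":0}]'
```

```text
time_s: 8.6
position: [0.6003, -0.2106, 0.107]
tcp_rot: [[0.12, 0.993, 0.0], [0.993, -0.12, -0.0], [-0.0, 0.0, -1.0]]
force: [-0.7, -0.8, -2.4]
opening: 0.087
grasp_force: 30.0
time_s: 8.9
position: [0.6008, -0.2108, 0.1067]
tcp_rot: [[0.12, 0.993, 0.001], [0.993, -0.12, -0.001], [-0.001, 0.001, -1.0]]
force: [-2.2, -0.1, 7.8]
opening: 0.09
grasp_force: 30.0
```

```bash
python3 -m jog '[{"tx":0,"ty":0,"tz":0,"roll":0,"jaw":0.4},{"tx":0,"ty":0,"tz":-0.1,"roll":0,"jaw":0.4},{"tx":0,"ty":0,"tz":0,"roll":0,"jaw":0.4},{"tx":0,"ty":0,"tz":0,"roll":0,"jaw":0.4},{"tx":0,"ty":-0.7,"tz":0,"roll":0,"jaw":0.4},{"tx":0,"ty":-0.5,"tz":0,"roll":0,"jaw":0.4},{"tx":0,"ty":-0.4,"tz":0,"roll":0,"jaw":0.4},{"tx":0,"ty":-0.4,"tz":0,"roll":0,"jaw":0.4}]';python3 -m jog '[{"tx":0,"ty":-0.4,"tz":0,"roll":0,"jaw":0.4},{"tx":0,"ty":0,"tz":0,"roll":0,"jaw":0.4},{"tx":0,"ty":0,"tz":0,"roll":0,"jaw":0.4},{"tx":0,"ty":0,"tz":0,"roll":0,"jaw":0.4}]'; python3 - <<'E'
from m import *
d=capture("side");c=capture("top")
save(np.hstack([d["img"][170:310,220:360],c["img"][140:280,240:380]]),"c.png",k=2.8)
E
```

```text
time_s: 9.7
position: [0.5799, -0.208, 0.1055]
tcp_rot: [[0.12, 0.993, -0.0], [0.993, -0.12, 0.0], [0.0, -0.0, -1.0]]
force: [0.5, -0.2, -0.5]
opening: 0.403
grasp_force: 0.0
time_s: 10.1
position: [0.5767, -0.2077, 0.1056]
tcp_rot: [[0.12, 0.993, 0.0], [0.993, -0.12, -0.0], [-0.0, 0.0, -1.0]]
force: [-0.1, 0.2, 0.4]
opening: 0.404
grasp_force: 0.2
```

View pics/c.png

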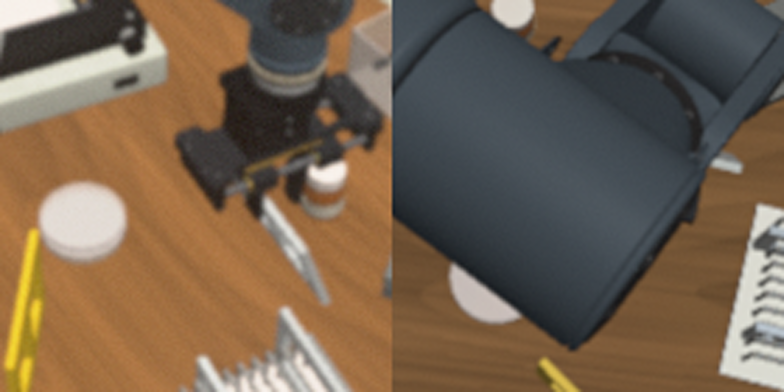

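The side crop shows the plate (px 265,205 to 325,300) leaning on the left finger, clear of the jar, dishes and rack. I'll lower it down with the finger.

```bash
python3 -m jog '[{"tx":0,"ty":-1.0,"tz":0.6,"roll":0,"jaw":0.4},{"tx":0,"ty":-1.0,"tz":0.7,"roll":0,"jaw":0.4},{"tx":0,"ty":-1.0,"tz":0.8,"roll":0,"jaw":0.4},{"tx":0,"ty":-0.8,"tz":1.0,"roll":0,"jaw":0.4},{"tx":0,"ty":-0.7,"tz":1.0,"roll":0,"jaw":0.4},{"tx":0,"ty":-0.4,"tz":0.7,"roll":0,"jaw":0.4},{"tx":0,"ty":-0.3,"tz":0.7,"roll":0,"jaw":0.4},{"tx":0,"ty":0,"tz":0,"roll":0,"jaw":0.4}]'; python3 -m jog '[{"tx":0,"ty":-2.5,"tz":0,"roll":0,"jaw":0.4},{"tx":0,"ty":-2.5,"tz":0,"roll":0,"jaw":0.4},{"tx":0,"ty":-1,"tz":-4,"roll":0,"jaw":0.4},{"tx":0,"ty":0,"tz":-5,"roll":0,"jaw":0.4},{"tx":-4,"ty":-4,"tz":-3,"roll":0,"jaw":0.4},{"tx":-4,"ty":-4,"tz":-3,"roll":0,"jaw":0.4},{"tx":0,"ty":0,"tz":0,"roll":0,"jaw":0.4}]'; python3 - <<'E'
from m import *
d=capture("side");c=capture("top")
save(np.hstack([d["img"][170:310,220:360],c["img"][140:280,240:380]]),"d.png",k=2.8)
for n in("side","top"):
  for t in("insert_center","insert"):
    print(n,t,[(np.round(l["point"],1).tolist(),round(l["p"],2)) for l in landmark_of(n,t)][:5])
E
```

```text
time_s: 11.0
position: [0.5193, -0.2002, 0.0532]
tcp_rot: [[0.119, 0.993, -0.009], [0.993, -0.119, 0.002], [0.001, -0.009, -1.0]]
force: [-17.8, -0.0, 29.6]
opening: 0.432
grasp_force: 47.4
time_s: 11.7
position: [0.3938, -0.2519, 0.1899]
tcp_rot: [[0.124, 0.992, 0.003], [0.992, -0.124, -0.005], [-0.004, 0.003, -1.0]]
force: [0.4, -0.0, 0.4]
opening: 0.401
grasp_force: 0.0
side insert_center [([266.6, 290.7], 0.89), ([289.5, 228.6], 0.8), ([380.9, 352.2], 0.76), ([379.7, 262.2], 0.76)]
side insert [([388.5, 263.4], 0.96), ([393.9, 347.6], 0.94), ([301.9, 230.7], 0.64)]
top insert_center [([328.1, 416.4], 0.87), ([274.0, 460.6], 0.65), ([220.8, 324.2], 0.63)]
top insert [([329.7, 408.7], 0.91), ([274.8, 453.0], 0.73)]
```

View pics/d.png

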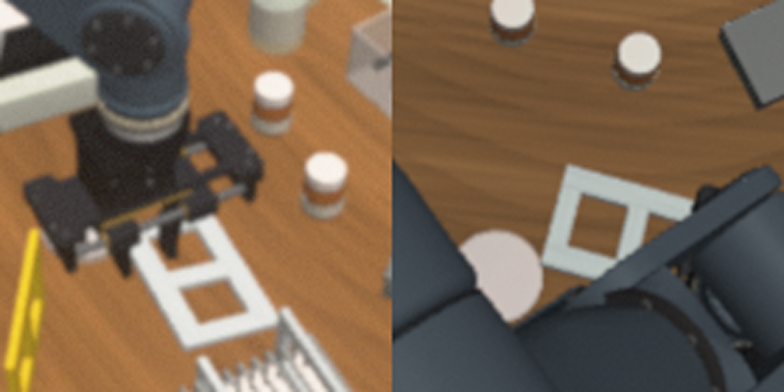

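The plate now lies flat on the desk, its middle bar at about side px (267,291) and top px (221,324). The arm will move aside for a clean measurement while turning to yaw 83.

```bash
python3 -m jog '[{"tx":4.5,"ty":1,"tz":-1,"roll":0,"jaw":0.5},{"tx":4.5,"ty":1,"tz":-1,"roll":0,"jaw":0.5},{"tx":4.5,"ty":1,"tz":-1,"roll":0,"jaw":0.5},{"tx":4.5,"ty":1,"tz":-1,"roll":0,"jaw":0.5},{"tx":4.5,"ty":1,"tz":-1,"roll":0,"jaw":0.5},{"tx":4.5,"ty":1,"tz":0,"roll":0,"jaw":0.5},{"tx":0,"ty":0,"tz":0,"roll":-0.149,"jaw":0.5},{"tx":0,"ty":0,"tz":0,"roll":-0.149,"jaw":0.5}]'; python3 -m jog '[{"tx":0,"ty":0,"tz":0,"roll":-0.149,"jaw":0.5},{"tx":0,"ty":0,"tz":0,"roll":-0.149,"jaw":0.5},{"tx":0,"ty":0,"tz":0,"roll":-0.149,"jaw":0.5},{"tx":0,"ty":0,"tz":0,"roll":-0.149,"jaw":0.5},{"tx":0,"ty":0,"tz":0,"roll":-0.149,"jaw":0.5},{"tx":0,"ty":0,"tz":0,"roll":-0.149,"jaw":0.5},{"tx":0,"ty":0,"tz":0,"roll":-0.149,"jaw":0.5},{"tx":0,"ty":0,"tz":0,"roll":-0.149,"jaw":0.5}]'; python3 - <<'E'
from m import *
import pickle
D={}
for n in("side","top"):
    c=D[n]=capture(n)
    cx,cy=.54,-.21
    a=rect(c,.008,cx-.13,cx+.13,cy-.13,cy+.13,.0005)
    hsv=cv2.cvtColor(a,cv2.COLOR_RGB2HSV); m=((hsv[...,1]<60)&(hsv[...,2]>100)).astype(np.uint8)
    k,lab,st,_=cv2.connectedComponentsWithStats(m); i=1+st[1:,4].argmax()
    r=cv2.minAreaRect(np.argwhere(lab==i)[:,::-1].astype(np.float32))
    print(n,cx+.13-r[0][1]*.0005,cy+.13-r[0][0]*.0005,np.array(r[1])*.5,r[2])
    save(a,n+"r.png");cv2.imwrite(f"{n}m.png",(lab==i)*255)
    print([(np.round(at_z(c,l["point"],.004),4).tolist(),round(l["p"],2)) for l in landmark_of(n,"insert_center")])
pickle.dump(D,open("c1.pkl","wb"))
import subprocess
save(np.hstack([cv2.imread("pics/sider.png")[:,:,::-1],cv2.imread("pics/topr.png")[:,:,::-1]]),"e.png",k=.75)
E
```

```text
time_s: 12.8
position: [0.4878, 0.0154, 0.2364]
tcp_rot: [[-0.189, 0.982, -0.002], [0.982, 0.189, 0.0], [0.001, -0.002, -1.0]]
force: [-0.4, -0.4, -0.1]
opening: 0.5
grasp_force: 0.0
time_s: 13.6
position: [0.4875, 0.0134, 0.2363]
tcp_rot: [[-0.982, 0.191, -0.002], [0.191, 0.982, 0.001], [0.002, 0.0, -1.0]]
force: [0.5, 1.7, -0.3]
opening: 0.497
grasp_force: 0.0
side 0.49250000000000005 -0.20975 [164.  259.5] 90.0
[([0.2526, -0.4362, 0.004], 0.88), ([0.4202, -0.551, 0.004], 0.82), ([0.3217, -0.1573, 0.004], 0.74), ([0.5053, -0.1914, 0.004], 0.68)]
top 0.4779840698242188 -0.17851641845703126 [196.77745056 162.79476929] 8.56088924407959
[([0.3109, -0.195, 0.004], 0.83), ([0.235, -0.4773, 0.004], 0.75), ([0.5016, -0.2049, 0.004], 0.63), ([0.3958, -0.5929, 0.004], 0.55)][ WARN:0@0.465] global loadsave.cpp:1063 imwrite_ Unsupported depth image for selected encoder is fallbacked to CV_8U.
```

View pics/e.png

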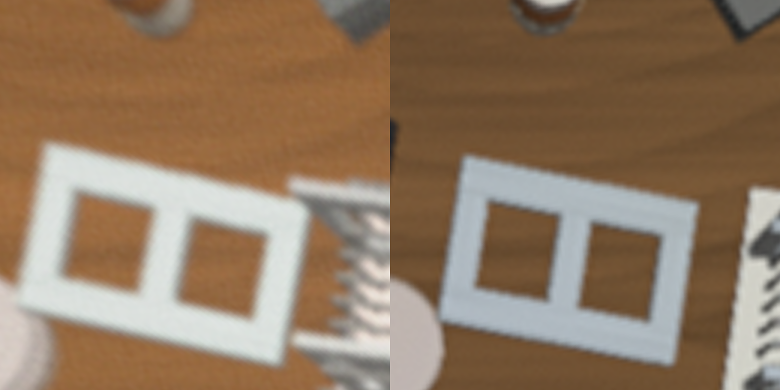

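The crops show that the plate slid towards -x. Its +y end (left corner, top crop px 441,320) rests on the rim of the dishes, so it's tilted by about 9°. I'll put the fingers into the windows and slide it +x until it's off the dishes.

```bash
python3 -m jog '[{"tx":-1,"ty":-4.1,"tz":0,"roll":0,"jaw":0.5},{"tx":-1,"ty":-4.1,"tz":0,"roll":0,"jaw":0.5},{"tx":-1,"ty":-4.1,"tz":0,"roll":0,"jaw":0.5},{"tx":-1,"ty":-4.1,"tz":0,"roll":0,"jaw":0.5},{"tx":-1,"ty":-4.2,"tz":0,"roll":0,"jaw":0.5},{"tx":0,"ty":0,"tz":5,"roll":0,"jaw":0.5},{"tx":0,"ty":0,"tz":5,"roll":0,"jaw":0.5},{"tx":0,"ty":0,"tz":5,"roll":0,"jaw":0.5}]';python3 -m jog '[{"tx":0,"ty":0,"tz":3,"roll":0,"jaw":0.5},{"tx":0,"ty":0,"tz":2,"roll":0,"jaw":0.5},{"tx":0,"ty":0,"tz":1,"roll":0,"jaw":0.5},{"tx":0,"ty":0,"tz":0,"roll":0,"jaw":0.5}]'
```

```text
time_s: 14.6
position: [0.496, -0.2003, 0.086]
tcp_rot: [[-0.979, 0.203, 0.002], [0.203, 0.979, -0.001], [-0.002, -0.001, -1.0]]
force: [1.0, 0.0, -0.7]
opening: 0.5
grasp_force: 0.0
time_s: 15.0
position: [0.4952, -0.1991, 0.0261]
tcp_rot: [[-0.98, 0.2, -0.002], [0.2, 0.98, 0.002], [0.003, 0.001, -1.0]]
force: [0.8, -0.1, 0.7]
opening: 0.498
grasp_force: 0.0
```

```bash
python3 -m jog '[{"tx":-1.2,"ty":0,"tz":0,"roll":0,"jaw":0.5},{"tx":-1,"ty":0,"tz":0,"roll":0,"jaw":0.5},{"tx":-1,"ty":0,"tz":0,"roll":0,"jaw":0.5},{"tx":-1,"ty":0,"tz":0,"roll":0,"jaw":0.5},{"tx":-1,"ty":0,"tz":0,"roll":0,"jaw":0.5},{"tx":-1,"ty":0,"tz":0,"roll":0,"jaw":0.5},{"tx":-0.8,"ty":0,"tz":0,"roll":0,"jaw":0.5},{"tx":0,"ty":0,"tz":0,"roll":0,"jaw":0.5}]'; python3 -m jog '[{"tx":2.0,"ty":0,"tz":0.4,"roll":0,"jaw":0.5},{"tx":0,"ty":0,"tz":0,"roll":0,"jaw":0.5}]'; python3 - <<'E'
from m import *
import pickle
C=pickle.load(open("c0.pkl","rb"))
d=capture("side");c=capture("top")
for q in (C["side"],d): print([(at_z(q,l["point"],0).round(3).tolist(),round(l["p"],2)) for l in landmark_of("side","dishes")][:2])
s=read_state();print(s["position"])
save(np.hstack([cv2.resize(rect(d,.008,.42,.68,-.34,-.03),(390,327)),d["img"][200:300,230:349].repeat(3,0).repeat(3,1)[:300].copy() if 0 else cv2.resize(d["img"][200:300,230:350],(390,327),interpolation=cv2.INTER_CUBIC)]),"f.png")
E
```

```text
time_s: 15.8
position: [0.5658, -0.2142, 0.0275]
tcp_rot: [[-0.98, 0.199, 0.002], [0.199, 0.98, -0.001], [-0.002, -0.001, -1.0]]
force: [1.0, 0.8, -0.2]
opening: 0.502
grasp_force: 0.0
time_s: 16.0
position: [0.5514, -0.2134, 0.0274]
tcp_rot: [[-0.979, 0.202, 0.017], [0.202, 0.979, -0.009], [-0.019, -0.005, -1.0]]
force: [8.2, -2.0, 11.7]
opening: 0.498
grasp_force: 6.0
[([0.419, -0.076, 0.0], 0.81)]
[([0.419, -0.076, 0.0], 0.81)]
[ 0.55146838 -0.21344064  0.02735557]
```

View pics/f.png

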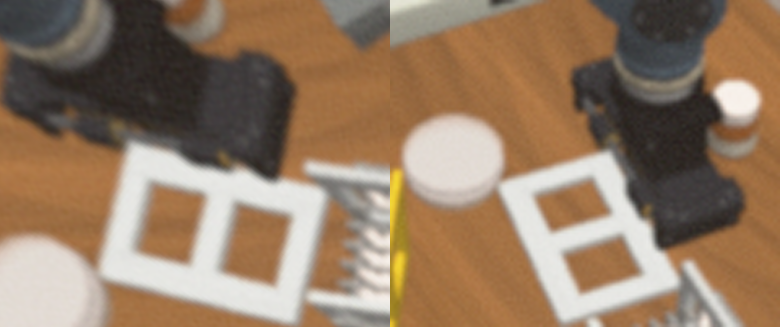

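The fingers rode over the rail: the view shows the plate now flat and off the dishes, with its middle bar at crop px (213,232), about (0.496,-0.200), and the gripper resting on the rail. I'll lift, go back over the centre and go deeper.

```bash
python3 -m jog '[{"tx":0,"ty":0,"tz":-3,"roll":0,"jaw":0.5},{"tx":2.5,"ty":0,"tz":0,"roll":0,"jaw":0.5},{"tx":2.5,"ty":0,"tz":0,"roll":0,"jaw":0.5},{"tx":0,"ty":0,"tz":0,"roll":0,"jaw":0.5},{"tx":0,"ty":0,"tz":0,"roll":0,"jaw":0.5}]'
```

```text
time_s: 16.7
position: [0.4953, -0.1997, 0.0535]
tcp_rot: [[-0.98, 0.2, -0.0], [0.2, 0.98, 0.0], [0.0, 0.0, -1.0]]
force: [0.8, 0.3, 0.2]
opening: 0.498
grasp_force: 0.0
```

```bash
python3 -m jog '[{"tx":0,"ty":0,"tz":2,"roll":0,"jaw":0.5},{"tx":0,"ty":0,"tz":1,"roll":0,"jaw":0.5},{"tx":0,"ty":0,"tz":0.25,"roll":0,"jaw":0.5},{"tx":0,"ty":0,"tz":0,"roll":0,"jaw":0.0},{"tx":0,"ty":0,"tz":0,"roll":0,"jaw":0.0},{"tx":0,"ty":0,"tz":0,"roll":0,"jaw":0.0},{"tx":0,"ty":0,"tz":0,"roll":0,"jaw":0.0},{"tx":0,"ty":0,"tz":0,"roll":0,"jaw":0.0}]'
```

```text
time_s: 17.5
position: [0.4958, -0.1996, 0.0213]
tcp_rot: [[-0.98, 0.199, 0.001], [0.199, 0.98, -0.0], [-0.001, -0.0, -1.0]]
force: [0.1, 1.1, 1.3]
opening: 0.223
grasp_force: 29.8
```

```bash
python3 -m jog '[{"tx":0,"ty":0,"tz":-2,"roll":0,"jaw":0},{"tx":0,"ty":0,"tz":-4,"roll":0,"jaw":0},{"tx":0,"ty":0,"tz":-4,"roll":0,"jaw":0},{"tx":0,"ty":0,"tz":-4,"roll":0,"jaw":0},{"tx":0,"ty":0,"tz":-4,"roll":0,"jaw":0}]';python3 -m jog '[{"tx":0.6,"ty":3,"tz":0,"roll":0.1,"jaw":0},{"tx":0,"ty":0,"tz":0,"roll":0.149,"jaw":0},{"tx":0,"ty":0,"tz":0,"roll":0.149,"jaw":0},{"tx":0,"ty":0,"tz":0,"roll":0.149,"jaw":0},{"tx":0,"ty":0,"tz":0,"roll":0.149,"jaw":0},{"tx":0,"ty":0,"tz":0,"roll":0.149,"jaw":0},{"tx":0,"ty":0,"tz":0,"roll":0.149,"jaw":0},{"tx":0,"ty":0,"tz":0,"roll":0.149,"jaw":0}]';python3 -m jog '[{"tx":0,"ty":0,"tz":0,"roll":0.149,"jaw":0},{"tx":0,"ty":0,"tz":0,"roll":0.149,"jaw":0},{"tx":0,"ty":0,"tz":0,"roll":0.1,"jaw":0},{"tx":0,"ty":0,"tz":0,"roll":0,"jaw":0}]'
```

```text
time_s: 18.0
position: [0.4949, -0.1994, 0.2022]
tcp_rot: [[-0.98, 0.199, -0.001], [0.199, 0.98, 0.0], [0.001, 0.0, -1.0]]
force: [0.5, -0.9, -3.2]
opening: 0.223
grasp_force: 29.8
time_s: 18.8
position: [0.4951, -0.1689, 0.2006]
tcp_rot: [[-0.219, 0.976, -0.001], [0.976, 0.219, 0.0], [0.001, -0.001, -1.0]]
force: [-0.6, -0.7, -1.9]
opening: 0.223
grasp_force: 29.8
time_s: 19.2
position: [0.4952, -0.1689, 0.2006]
tcp_rot: [[0.17, 0.985, -0.001], [0.985, -0.17, 0.0], [0.0, -0.001, -1.0]]
force: [0.0, 0.6, -2.0]
opening: 0.225
grasp_force: 29.8
```

```bash
python3 -m jog '[{"tx":4.8,"ty":-0.44,"tz":0,"roll":0,"jaw":0},{"tx":4.8,"ty":-0.44,"tz":0,"roll":0,"jaw":0},{"tx":4.8,"ty":-0.44,"tz":0,"roll":0,"jaw":0},{"tx":4.9,"ty":-0.44,"tz":0,"roll":0,"jaw":0},{"tx":4.9,"ty":-0.44,"tz":0,"roll":0,"jaw":0},{"tx":4.9,"ty":-0.44,"tz":0,"roll":0,"jaw":0},{"tx":4.9,"ty":-0.44,"tz":0,"roll":0,"jaw":0},{"tx":4.9,"ty":-0.44,"tz":0,"roll":0,"jaw":0}]';python3 -m jog '[{"tx":0,"ty":0,"tz":0,"roll":0,"jaw":0},{"tx":0,"ty":0,"tz":0,"roll":0,"jaw":0},{"tx":0,"ty":0,"tz":0,"roll":0,"jaw":0}]'
cat > fit.py <<'E'
from m import *
from scipy.optimize import minimize
def box(l,w,z,n=60):
    t=np.linspace(-.5,.5,n); return np.concatenate([np.c_[t*l,0*t+w/2],np.c_[t*l,0*t-w/2],np.c_[0*t+l/2,t*w],np.c_[0*t-l/2,t*w]]).tolist(),z
def pts(segs,p):
    c,s=np.cos(p[2]),np.sin(p[2]); out=[]
    for xy,z,off in segs:
        q=np.array(xy)+off; out.append(np.c_[p[0]+c*q[:,0]-s*q[:,1],p[1]+s*q[:,0]+c*q[:,1],np.full(len(q),z)])
    return np.concatenate(out)
def projN(c,P):
    M=np.array(c["cam_to_world"]); p=(P-M[:3,3])@M[:3,:3]; f=c["img"].shape[0]/2/np.tan(np.radians(c["vertical_fov"]/2))
    x,y=p[:,0]/-p[:,2],p[:,1]/p[:,2]; k=1+c["k1"]*(x*x+y*y); return c["cx"]+f*x*k,c["cy"]+f*y*k
def fit(cs,segs,p0,fixyaw=None,sig=1.0,span=.004):
    G=[]
    for c in cs:
        g=cv2.GaussianBlur(c["img"].astype(np.float32).mean(2),(0,0),sig); gx,gy=cv2.Sobel(g,5,1,0),cv2.Sobel(g,5,0,1); m=np.hypot(gx,gy); G.append(np.minimum(m,np.percentile(m,97)).astype(np.float32))
    def cost(q):
        p=[q[0]/1000+p0[0],q[1]/1000+p0[1],(p0[2]+q[2]/300) if fixyaw is None else fixyaw]
        return -sum(cv2.remap(g,u.astype(np.float32),v.astype(np.float32),cv2.INTER_LINEAR).mean() for c,g in zip(cs,G) for u,v in [projN(c,pts(segs,p))])
    best=min((minimize(cost,[a,b,0],method="Nelder-Mead",options=dict(initial_simplex=np.array([[a,b,0],[a+2,b,0],[a,b+2,0],[a,b,3]]),maxiter=300)) for a in np.linspace(-span,span,3)*1000 for b in np.linspace(-span,span,3)*1000),key=lambda r:r.fun)
    q=best.x; return np.round([q[0]/1000+p0[0],q[1]/1000+p0[1],np.degrees(p0[2]+q[2]/300)],4),round(best.fun,1)
E
cat > st.py <<'E'
from fit import *
import pickle
C=pickle.load(open("c0.pkl","rb"))
S=[(*box(.25,.21,.085),(0,0)),(*box(.168,.118,.085),(0,0)),(*box(.138,.088,.077),(0,0))]
for cs in([C["top"]],[C["side"]],[C["top"],C["side"]]):
    print("stage",fit(cs,S,(.5265,.22,np.radians(-10))), "outline",fit(cs,S[:1],(.5265,.22,np.radians(-10))))
E
python3 st.py; python3 - <<'E'
from fit import *
import pickle
s=read_state();print(s["position"],s["time_s"]);D={n:capture(n) for n in("side","top")};pickle.dump((D,s),open("c2.pkl","wb"))
R=np.array(s["tcp_rot"]);yaw=np.arctan2(R[1,1],R[0,1]);x,y,z=s["position"]
zb=z-.0203
Pt=[(*box(.16,.11,zb+.008),(0,0)),(*box(.05,.06,zb+.008),(.035,0)),(*box(.05,.06,zb+.008),(-.035,0))]
for cs in([D["side"]],[D["top"]],list(D.values())): print("plate",fit(cs,Pt,(x,y,yaw)),np.degrees(yaw))
for n in D:
  t=trace(n,"insert");print(n,[(l["bbox"],round(l["p"],2)) for l in t][:4], proj(D[n],(x,y,zb)))
E
```

```text
time_s: 20.0
position: [0.5267, 0.2221, 0.2007]
tcp_rot: [[0.167, 0.986, -0.0], [0.986, -0.167, -0.0], [-0.001, -0.0, -1.0]]
force: [0.8, -0.8, -2.2]
opening: 0.223
grasp_force: 29.8
time_s: 20.3
position: [0.5267, 0.2193, 0.2005]
tcp_rot: [[0.169, 0.986, -0.001], [0.986, -0.169, -0.001], [-0.001, -0.001, -1.0]]
force: [-0.2, -0.1, -1.9]
opening: 0.227
grasp_force: 29.8
stage (array([  0.5246,   0.2187, -10.2906]), np.float64(-120.1)) outline (array([  0.5248,   0.2193, -10.3536]), np.float64(-146.6))
stage (array([ 0.5225,  0.2103, -9.6055]), np.float64(-106.1)) outline (array([  0.524 ,   0.2055, -10.4733]), np.float64(-116.8))
stage (array([  0.5244,   0.2184, -10.3659]), np.float64(-219.2)) outline (array([  0.5262,   0.219 , -10.4676]), np.float64(-257.3))
[0.52671562 0.21931228 0.20054072] 20.3
plate (array([  0.5284,   0.216 , -12.19  ]), np.float64(-131.3)) -9.752406594054284
plate (array([  0.5289,   0.2174, -10.3693]), np.float64(-66.8)) -9.752406594054284
plate (array([  0.5288,   0.2169, -11.1755]), np.float64(-197.3)) -9.752406594054284
side [([229.6, 365.5, 72.4, 31.1], 0.96), ([195.6, 125.9, 52.8, 36.3], 0.91), ([220.8, 253.1, 19.4, 73.3], 0.84), ([318.2, 349.8, 65.3, 66.3], 0.6)] [144.57437173 221.87386525]
top [([159.0, 144.2, 37.4, 74.2], 0.97), ([291.6, 268.7, 47.4, 45.9], 0.74), ([391.9, 301.6, 49.0, 56.8], 0.7), ([425.9, 266.8, 72.1, 15.6], 0.51)] [179.05931493 164.78738585]
```

```bash
python3 -m jog '[{"tx":0,"ty":-0.3,"tz":2.5,"roll":0,"jaw":0},{"tx":0,"ty":0,"tz":2.5,"roll":0,"jaw":0},{"tx":0,"ty":0,"tz":2.5,"roll":0,"jaw":0},{"tx":0,"ty":0,"tz":0,"roll":0,"jaw":0},{"tx":0,"ty":0,"tz":0,"roll":0,"jaw":0},{"tx":0,"ty":0,"tz":0,"roll":0,"jaw":0}]'
cat > pl.py <<'E'
from fit import *
import pickle
s=read_state();print(s["position"],s["time_s"]);D={n:capture(n) for n in("side","top")};pickle.dump((D,s),open("c3.pkl","wb"))
R=np.array(s["tcp_rot"]);yaw=np.arctan2(R[1,1],R[0,1]);x,y,z=s["position"]
zb=z-.0203
Pt=[(*box(.16,.11,zb+.008),(0,0)),(*box(.05,.06,zb+.008),(.035,0)),(*box(.05,.06,zb+.008),(-.035,0))]
S=[(*box(.25,.21,.085),(0,0)),(*box(.168,.118,.085),(0,0)),(*box(.138,.088,.077),(0,0))]
C=pickle.load(open("c0.pkl","rb"))
for n in D:
    print(n,"plate",fit([D[n]],Pt,(x,y,yaw)),fit([D[n]],Pt,(x,y,yaw),fixyaw=yaw),"outer",fit([D[n]],Pt[:1],(x,y,yaw),fixyaw=yaw), np.degrees(yaw))
    print(n,"stage",[fit([C[n]],S[i:j],(.5255,.2190,np.radians(-10.3)),sig=.7,span=.003,fixyaw=np.radians(-10.3)) for i,j in((0,1),(1,2),(2,3),(1,3))])
E
python3 pl.py
```

```text
time_s: 21.1
position: [0.5255, 0.2205, 0.1272]
tcp_rot: [[0.171, 0.985, 0.003], [0.985, -0.171, 0.001], [0.001, 0.003, -1.0]]
force: [0.2, -0.9, -1.3]
opening: 0.224
grasp_force: 29.8
[0.52553813 0.22053635 0.12724108] 21.1
side plate (array([  0.5288,   0.221 , -12.8036]), np.float64(-129.5)) (array([ 0.5282,  0.2217, -9.768 ]), np.float64(-127.4)) outer (array([ 0.5228,  0.2103, -8.4703]), np.float64(-129.2)) -9.834875209752735
side stage [(array([ 0.5259,  0.2162, -9.397 ]), np.float64(-123.2)), (array([  0.5247,   0.2155, -10.1043]), np.float64(-102.3)), (array([  0.5154,   0.2107, -11.0749]), np.float64(-135.5)), (array([ 0.5213,  0.2113, -8.1228]), np.float64(-109.6))]
top plate (array([  0.529 ,   0.2195, -13.1873]), np.float64(-66.2)) (array([  0.5283,   0.2207, -10.5358]), np.float64(-65.1)) outer (array([ 0.5239,  0.2191, -9.1777]), np.float64(-94.1)) -9.834875209752735
top stage [(array([ 0.5252,  0.2193, -9.8555]), np.float64(-169.2)), (array([  0.5247,   0.2187, -10.066 ]), np.float64(-94.3)), (array([  0.5291,   0.2179, -10.7139]), np.float64(-138.2)), (array([ 0.5248,  0.2187, -9.6565]), np.float64(-115.7))]
```

```bash
python3 -m jog '[{"tx":0,"ty":0,"tz":0,"roll":0.009,"jaw":0},{"tx":0,"ty":0,"tz":0,"roll":0,"jaw":0},{"tx":0,"ty":0,"tz":0,"roll":0,"jaw":0}]'; sed -i 's/^    print(n,"stage".*$//' pl.py; python3 pl.py; python3 - <<'E'
from fit import *
import pickle
D,s=pickle.load(open("c3.pkl","rb"))
# contrast-based: mask of bright plate in top/side vs rendered model over (x,y,yaw)
x,y,z=s["position"];zb=z-.0203
for n in D:
    c=D[n]; r=rect(c,zb+.008,x-.13,x+.13,y-.13,y+.13,.001)
    hsv=cv2.cvtColor(r,cv2.COLOR_RGB2HSV); print(n,[hsv[130+dx,130+dy].tolist() for dx,dy in((0,0),(-70,10),(70,-10),(40,-10),(0,45),(0,-45),(-100,0),(60,10))])
    t=[l for l in trace(n,"insert") if l["pixels"][int(proj(c,(x,y,zb+.008))[0]),int(proj(c,(x,y,zb+.008))[1])-12:][:24].any()]
    print(len(t),[l["bbox"] for l in t],[at_z(c,l["point"],zb+.004).round(4).tolist() for l in landmark_of(n,"insert_center")if abs(at_z(c,l["point"],zb)[1]-.22)<.05])
    for T in t[:1]:
        m=T["pixels"]; u,v=np.meshgrid(range(560),range(420)); 
        o=c["img"]; M=(m*255).astype(np.uint8)
        rm=rect(dict(c,img=np.dstack([M]*3)),zb+.008,x-.13,x+.13,y-.13,y+.13,.001)[...,0]
        rr=cv2.minAreaRect(np.argwhere(rm>127)[:,::-1].astype(np.float32));print("trace rect",x+.13-rr[0][1]*.001,y+.13-rr[0][0]*.001,rr[1],rr[2])
E
```

```text
time_s: 21.5
position: [0.5244, 0.2208, 0.1263]
tcp_rot: [[0.179, 0.984, 0.001], [0.984, -0.179, 0.0], [0.0, 0.001, -1.0]]
force: [0.2, 0.4, -2.1]
opening: 0.222
grasp_force: 29.8
[0.5244273  0.22081337 0.12628876] 21.5
side plate (array([  0.527 ,   0.222 , -12.3986]), np.float64(-127.3)) (array([  0.5263,   0.2227, -12.1675]), np.float64(-126.4)) outer (array([ 0.5218,  0.2106, -9.1231]), np.float64(-129.1)) -10.305408089631001
top plate (array([  0.5281,   0.2197, -13.4957]), np.float64(-66.3)) (array([ 0.5274,  0.2205, -9.9815]), np.float64(-64.8)) outer (array([ 0.5225,  0.2194, -9.7949]), np.float64(-94.3)) -10.305408089631001
side [[36, 6, 216], [30, 3, 221], [30, 5, 220], [170, 9, 84], [36, 6, 220], [30, 13, 79], [4, 40, 45], [27, 14, 162]]
1 [[198.7, 143.6, 55.2, 34.7]] [[0.5245, 0.2131, 0.11]]
trace rect 0.5239064987211058 0.21607923669104998 (123.26009368896484, 163.7230987548828) 10.784297943115234
top [[45, 8, 66], [80, 12, 128], [110, 21, 37], [16, 22, 150], [80, 13, 180], [105, 51, 40], [110, 21, 36], [40, 18, 174]]
1 [[168.8, 155.3, 31.0, 69.3]] [[0.5226, 0.2143, 0.11]]
trace rect 0.5203482559232543 0.20510812157874528 (86.7911376953125, 162.5651397705078) 9.29330825805664
```

```bash
python3 -m jog '[{"tx":-0.15,"ty":0,"tz":1,"roll":0,"jaw":0},{"tx":0,"ty":0,"tz":0.8,"roll":0,"jaw":0},{"tx":0,"ty":0,"tz":0,"roll":0,"jaw":0},{"tx":0,"ty":0,"tz":0,"roll":0,"jaw":0}]'; python3 -m jog '[{"tx":0,"ty":0,"tz":0.2,"roll":0,"jaw":0},{"tx":0,"ty":0,"tz":0,"roll":0,"jaw":0},{"tx":0,"ty":0,"tz":0,"roll":0,"jaw":0}]';python3 -m jog '[{"tx":0,"ty":0,"tz":0.15,"roll":0,"jaw":0},{"tx":0,"ty":0,"tz":0,"roll":0,"jaw":0},{"tx":0,"ty":0,"tz":0,"roll":0,"jaw":0}]'; python3 -c "
from rig import *
print(read_state()['moment'])"
```

```text
time_s: 22.2
position: [0.5243, 0.2191, 0.1073]
tcp_rot: [[0.179, 0.984, -0.0], [0.984, -0.179, -0.0], [-0.0, -0.0, -1.0]]
force: [1.3, -1.3, -2.9]
opening: 0.226
grasp_force: 29.8
time_s: 22.5
position: [0.5243, 0.2193, 0.1061]
tcp_rot: [[0.179, 0.984, 0.001], [0.984, -0.179, 0.0], [0.0, 0.001, -1.0]]
force: [1.8, -0.2, -2.3]
opening: 0.225
grasp_force: 29.8
time_s: 22.8
position: [0.5243, 0.2193, 0.1046]
tcp_rot: [[0.179, 0.984, 0.001], [0.984, -0.179, 0.0], [0.0, 0.001, -1.0]]
force: [2.3, -0.8, -0.7]
opening: 0.224
grasp_force: 29.8
[-0.12710855 -0.20204219 -0.01476588]
```

```bash
python3 -m jog '[{"tx":0,"ty":0,"tz":0.12,"roll":0,"jaw":0},{"tx":0,"ty":0,"tz":0,"roll":0,"jaw":0},{"tx":0,"ty":0,"tz":0,"roll":0,"jaw":0}]'; python3 -c "
from rig import *
print(read_state()['moment'])";python3 -m jog '[{"tx":0,"ty":0,"tz":0.12,"roll":0,"jaw":0},{"tx":0,"ty":0,"tz":0,"roll":0,"jaw":0},{"tx":0,"ty":0,"tz":0,"roll":0,"jaw":0}]'; python3 -c "
from rig import *
print(read_state()['moment'])"
```

```text
time_s: 23.1
position: [0.5243, 0.2194, 0.1034]
tcp_rot: [[0.179, 0.984, 0.001], [0.984, -0.179, 0.0], [0.0, 0.001, -1.0]]
force: [1.1, 0.4, 1.5]
opening: 0.222
grasp_force: 29.8
[-0.0620657  -0.26044672  0.08050371]
time_s: 23.4
position: [0.5244, 0.2195, 0.1023]
tcp_rot: [[0.179, 0.984, 0.001], [0.984, -0.179, 0.0], [0.001, 0.001, -1.0]]
force: [2.3, 2.4, 2.4]
opening: 0.222
grasp_force: 29.8
[-0.01219838 -0.1822953   0.17122997]
```

```bash
python3 -m jog '[{"tx":0.06,"ty":0.03,"tz":0,"roll":-0.006,"jaw":0},{"tx":0,"ty":0,"tz":0.1,"roll":0,"jaw":0},{"tx":0,"ty":0,"tz":0,"roll":0,"jaw":0},{"tx":0,"ty":0,"tz":0,"roll":0,"jaw":0}]'; python3 -c "
from rig import *
print(read_state()['moment'])";python3 -m jog '[{"tx":0,"ty":0,"tz":0.15,"roll":0,"jaw":0},{"tx":0,"ty":0,"tz":0,"roll":0,"jaw":0},{"tx":0,"ty":0,"tz":0,"roll":0,"jaw":0}]'; python3 -c "
from rig import *
print(read_state()['moment'])"
```

```text
time_s: 23.8
position: [0.5246, 0.2196, 0.101]
tcp_rot: [[0.173, 0.985, 0.0], [0.985, -0.173, -0.0], [-0.0, 0.0, -1.0]]
force: [2.1, -0.2, 2.8]
opening: 0.22
grasp_force: 29.8
[-0.14001308 -0.27964075  0.09041222]
time_s: 24.1
position: [0.5246, 0.2196, 0.1004]
tcp_rot: [[0.173, 0.985, 0.001], [0.985, -0.173, -0.0], [-0.0, 0.001, -1.0]]
force: [0.8, -1.0, 7.9]
opening: 0.225
grasp_force: 29.8
[-0.31514111  0.04232445  0.1100669 ]
```

```bash
python3 -m jog '[{"tx":0,"ty":0,"tz":0.2,"roll":0,"jaw":0},{"tx":0,"ty":0,"tz":0,"roll":0,"jaw":0},{"tx":0,"ty":0,"tz":0,"roll":0,"jaw":0}]';python3 -m jog '[{"tx":0,"ty":0,"tz":0.2,"roll":0,"jaw":0},{"tx":0,"ty":0,"tz":0,"roll":0,"jaw":0},{"tx":0,"ty":0,"tz":0,"roll":0,"jaw":0}]'; python3 -c "
from rig import *
print(read_state()['moment'])"
```

```text
time_s: 24.4
position: [0.5246, 0.2196, 0.0987]
tcp_rot: [[0.173, 0.985, 0.001], [0.985, -0.173, -0.0], [-0.0, 0.001, -1.0]]
force: [0.4, -1.9, 10.8]
opening: 0.224
grasp_force: 29.8
time_s: 24.7
position: [0.5246, 0.2196, 0.0982]
tcp_rot: [[0.173, 0.985, 0.001], [0.985, -0.173, -0.0], [-0.0, 0.001, -1.0]]
force: [-2.8, -1.6, 19.7]
opening: 0.227
grasp_force: 29.8
[-0.44178597  0.45600532  0.06848959]
```

```bash
python3 -m jog '[{"tx":0,"ty":0,"tz":-0.2,"roll":0,"jaw":0.45},{"tx":0,"ty":0,"tz":0,"roll":0,"jaw":0.45},{"tx":0,"ty":0,"tz":0,"roll":0,"jaw":0.45},{"tx":0,"ty":0,"tz":0,"roll":0,"jaw":0.45},{"tx":0,"ty":0,"tz":-2,"roll":0,"jaw":0.45},{"tx":0,"ty":0,"tz":-2.2,"roll":0,"jaw":0.45},{"tx":0,"ty":0,"tz":0,"roll":0,"jaw":0}]';python3 -m jog '[{"tx":0,"ty":3.2,"tz":0,"roll":0,"jaw":0},{"tx":0,"ty":3.2,"tz":0,"roll":0,"jaw":0},{"tx":0,"ty":0,"tz":0,"roll":0,"jaw":0},{"tx":0,"ty":0,"tz":0,"roll":0,"jaw":0},{"tx":0,"ty":0,"tz":1.5,"roll":0,"jaw":0},{"tx":0,"ty":0,"tz":1,"roll":0,"jaw":0},{"tx":0,"ty":0,"tz":0,"roll":0,"jaw":0},{"tx":0,"ty":0,"tz":0,"roll":0,"jaw":0}]'
```

```text
time_s: 25.4
position: [0.526, 0.2202, 0.1413]
tcp_rot: [[0.173, 0.985, 0.004], [0.985, -0.173, 0.001], [0.002, 0.004, -1.0]]
force: [0.8, -0.2, 0.1]
opening: 0.413
grasp_force: 0.0
time_s: 26.2
position: [0.5864, 0.2088, 0.1136]
tcp_rot: [[0.173, 0.985, -0.002], [0.985, -0.173, -0.0], [-0.001, -0.002, -1.0]]
force: [-0.2, 0.0, -0.0]
opening: -0.002
grasp_force: 0.0
```

```bash
python3 -m jog '[{"tx":0,"ty":0,"tz":0.7,"roll":0,"jaw":0},{"tx":0,"ty":0,"tz":0.2,"roll":0,"jaw":0},{"tx":0,"ty":0,"tz":0,"roll":0,"jaw":0},{"tx":0,"ty":0,"tz":0,"roll":0,"jaw":0}]';python3 -m jog '[{"tx":0,"ty":0,"tz":0.2,"roll":0,"jaw":0},{"tx":0,"ty":0,"tz":0,"roll":0,"jaw":0},{"tx":0,"ty":0,"tz":0,"roll":0,"jaw":0}]'
```

```text
time_s: 26.6
position: [0.5875, 0.2087, 0.1056]
tcp_rot: [[0.173, 0.985, 0.0], [0.985, -0.173, -0.0], [0.0, 0.0, -1.0]]
force: [0.5, -0.0, -0.9]
opening: 0.004
grasp_force: 0.0
time_s: 26.9
position: [0.588, 0.2088, 0.1044]
tcp_rot: [[0.173, 0.985, 0.001], [0.985, -0.173, 0.0], [0.0, 0.001, -1.0]]
force: [-1.7, -0.6, 5.4]
opening: 0.004
grasp_force: 2.8
```

```bash
python3 -m jog '[{"tx":0,"ty":0,"tz":0.3,"roll":0,"jaw":0},{"tx":0,"ty":0,"tz":0,"roll":0,"jaw":0},{"tx":0,"ty":0,"tz":0,"roll":0,"jaw":0}]'
```

```text
time_s: 27.2
position: [0.5879, 0.2088, 0.1043]
tcp_rot: [[0.173, 0.985, 0.002], [0.985, -0.173, 0.0], [0.0, 0.002, -1.0]]
force: [-5.7, -1.4, 21.4]
opening: 0.002
grasp_force: 10.3
```

```bash
python3 -m jog '[{"tx":0,"ty":0,"tz":-2.5,"roll":0,"jaw":0},{"tx":0,"ty":-4,"tz":0,"roll":0,"jaw":0},{"tx":0,"ty":-4.4,"tz":0,"roll":0,"jaw":0},{"tx":0,"ty":-4.4,"tz":0,"roll":0,"jaw":0},{"tx":0,"ty":0,"tz":1.0,"roll":0,"jaw":0},{"tx":0,"ty":0,"tz":0.7,"roll":0,"jaw":0},{"tx":0,"ty":0,"tz":0.2,"roll":0,"jaw":0},{"tx":0,"ty":0,"tz":0,"roll":0,"jaw":0}]';python3 -m jog '[{"tx":0,"ty":0,"tz":0.2,"roll":0,"jaw":0},{"tx":0,"ty":0,"tz":0,"roll":0,"jaw":0},{"tx":0,"ty":0,"tz":0,"roll":0,"jaw":0}]'
```

```text
time_s: 28.0
position: [0.4631, 0.2307, 0.106]
tcp_rot: [[0.174, 0.985, 0.001], [0.985, -0.174, 0.0], [0.0, 0.001, -1.0]]
force: [-0.1, -0.3, -0.7]
opening: 0.007
grasp_force: 0.0
time_s: 28.3
position: [0.4618, 0.2307, 0.1045]
tcp_rot: [[0.174, 0.985, 0.0], [0.985, -0.174, 0.0], [0.0, 0.0, -1.0]]
force: [-0.3, 1.2, -0.3]
opening: 0.006
grasp_force: 0.0
```

```bash
python3 -m jog '[{"tx":0,"ty":0,"tz":0.3,"roll":0,"jaw":0},{"tx":0,"ty":0,"tz":0,"roll":0,"jaw":0},{"tx":0,"ty":0,"tz":0,"roll":0,"jaw":0}]'; python3 -m jog '[{"tx":0,"ty":0,"tz":0.1,"roll":0,"jaw":0},{"tx":0,"ty":0,"tz":0,"roll":0,"jaw":0},{"tx":0,"ty":0,"tz":0,"roll":0,"jaw":0}]'
```

```text
time_s: 28.6
position: [0.4619, 0.2308, 0.1043]
tcp_rot: [[0.173, 0.985, 0.002], [0.985, -0.173, 0.0], [0.0, 0.002, -1.0]]
force: [-4.6, -1.8, 21.6]
opening: 0.004
grasp_force: 10.6
time_s: 28.9
position: [0.4619, 0.2308, 0.1042]
tcp_rot: [[0.173, 0.985, 0.002], [0.985, -0.173, 0.0], [0.001, 0.002, -1.0]]
force: [-5.3, -2.5, 28.7]
opening: 0.008
grasp_force: 14.3
```

```bash
python3 -m jog '[{"tx":0,"ty":0,"tz":-4,"roll":0,"jaw":0.5},{"tx":0,"ty":0,"tz":-2.5,"roll":0,"jaw":0.5},{"tx":0,"ty":0,"tz":0,"roll":0,"jaw":0.5}]'; python3 - <<'E'
from fit import *
import pickle
C=pickle.load(open("c0.pkl","rb"));c=C["top"]
print("lm",at_z(c,(219.8,205.1),.121))
yaw=np.radians(-9.97);ex=np.array([np.cos(yaw),np.sin(yaw)]);ey=np.array([-ex[1],ex[0]])
W=lambda x,y:np.array([.5246,.2196])+ex*x+ey*y
for n in C:
    g=C[n]["img"].max(2)
    res=[]
    for th in np.arange(60,115,2.5):
        a=np.radians(135+th); k=W(-.045+.05*np.cos(a),-.072+.05*np.sin(a))
        tot=0
        for z in(.105,.112,.119):
            u,v=projN(C[n],np.array([[*k,z]])); tot+=cv2.getRectSubPix(g,(5,5),(float(u[0]),float(v[0]))).mean()
        res.append((round(float(th),1),round(float(tot/3))))
    print(n,res)
th=np.radians(135+105);k=W(-.045+.05*np.cos(th),-.072+.05*np.sin(th));print(k,W(-.045,-.072))
E
```

```text
time_s: 29.2
position: [0.4638, 0.2315, 0.1689]
tcp_rot: [[0.173, 0.985, 0.008], [0.985, -0.173, 0.002], [0.003, 0.007, -1.0]]
force: [0.9, -0.0, -0.5]
opening: 0.191
grasp_force: 0.0
lm [0.44794386 0.11518179 0.121     ]
side [(60.0, 54), (62.5, 54), (65.0, 54), (67.5, 53), (70.0, 53), (72.5, 53), (75.0, 52), (77.5, 52), (80.0, 51), (82.5, 50), (85.0, 49), (87.5, 49), (90.0, 49), (92.5, 48), (95.0, 48), (97.5, 47), (100.0, 47), (102.5, 47), (105.0, 49), (107.5, 53), (110.0, 62), (112.5, 70)]
top [(60.0, 19), (62.5, 20), (65.0, 20), (67.5, 20), (70.0, 20), (72.5, 20), (75.0, 20), (77.5, 20), (80.0, 19), (82.5, 19), (85.0, 21), (87.5, 27), (90.0, 35), (92.5, 45), (95.0, 51), (97.5, 53), (100.0, 50), (102.5, 43), (105.0, 37), (107.5, 37), (110.0, 49), (112.5, 70)]
[0.4356947  0.11815922] [0.46781402 0.15647827]
```

```bash
python3 -m jog '[{"tx":-3.8,"ty":-0.2,"tz":0,"roll":0,"jaw":0.5},{"tx":-3.8,"ty":-0.2,"tz":0,"roll":0,"jaw":0.5},{"tx":-3.9,"ty":-0.2,"tz":0,"roll":0,"jaw":0.5},{"tx":0,"ty":0,"tz":0,"roll":0,"jaw":0.5},{"tx":0,"ty":0,"tz":2.5,"roll":0,"jaw":0.5},{"tx":0,"ty":0,"tz":1.5,"roll":0,"jaw":0.5},{"tx":0,"ty":0,"tz":0.8,"roll":0,"jaw":0.5},{"tx":0,"ty":0,"tz":0,"roll":0,"jaw":0.5}]'; python3 -m jog '[{"tx":0,"ty":0,"tz":0.2,"roll":0,"jaw":0},{"tx":0,"ty":0,"tz":0,"roll":0,"jaw":0},{"tx":0,"ty":0,"tz":0,"roll":0,"jaw":0},{"tx":0,"ty":0,"tz":0,"roll":0,"jaw":0},{"tx":0,"ty":0,"tz":0,"roll":0,"jaw":0},{"tx":0,"ty":0,"tz":0,"roll":0,"jaw":0}]'
```

```text
time_s: 30.0
position: [0.4348, 0.119, 0.1162]
tcp_rot: [[0.173, 0.985, -0.003], [0.985, -0.173, 0.0], [-0.0, -0.003, -1.0]]
force: [0.1, -0.5, 1.6]
opening: 0.499
grasp_force: 0.0
time_s: 30.6
position: [0.4371, 0.1188, 0.116]
tcp_rot: [[0.173, 0.985, 0.003], [0.985, -0.173, 0.0], [0.001, 0.003, -1.0]]
force: [2.1, 1.7, 0.4]
opening: 0.15
grasp_force: 30.0
```

```bash
python3 -m jog '[{"tx":0.36,"ty":-0.55,"tz":0,"roll":0,"jaw":0},{"tx":0.41,"ty":-0.5,"tz":0,"roll":0,"jaw":0},{"tx":0.49,"ty":-0.43,"tz":0,"roll":0,"jaw":0},{"tx":0.53,"ty":-0.39,"tz":0,"roll":0,"jaw":0},{"tx":0,"ty":0,"tz":0,"roll":0,"jaw":0}]'; python3 -m jog '[{"tx":0.59,"ty":-0.3,"tz":0,"roll":0,"jaw":0},{"tx":0.61,"ty":-0.22,"tz":0,"roll":0,"jaw":0},{"tx":0.64,"ty":-0.12,"tz":0,"roll":0,"jaw":0},{"tx":0.65,"ty":-0.07,"tz":0,"roll":0,"jaw":0},{"tx":0,"ty":0,"tz":0,"roll":0,"jaw":0}]'
```

```text
time_s: 31.1
position: [0.423, 0.1394, 0.116]
tcp_rot: [[0.173, 0.985, 0.006], [0.985, -0.173, -0.0], [0.001, 0.006, -1.0]]
force: [5.3, -2.0, -0.2]
opening: 0.153
grasp_force: 30.0
time_s: 31.6
position: [0.42, 0.1652, 0.1159]
tcp_rot: [[0.173, 0.985, 0.005], [0.985, -0.173, -0.001], [0.0, 0.005, -1.0]]
force: [4.8, -2.2, -0.5]
opening: 0.147
grasp_force: 30.0
```

Working well, with small forces. I'll continue the arc.

```bash
python3 -m jog '[{"tx":0.65,"ty":0.05,"tz":0,"roll":0,"jaw":0},{"tx":0.65,"ty":0.11,"tz":0,"roll":0,"jaw":0},{"tx":0.62,"ty":0.2,"tz":0,"roll":0,"jaw":0},{"tx":0.59,"ty":0.28,"tz":0,"roll":0,"jaw":0},{"tx":0,"ty":0,"tz":0,"roll":0,"jaw":0}]'; python3 -m jog '[{"tx":0,"ty":0,"tz":0,"roll":0,"jaw":0.4},{"tx":0,"ty":0,"tz":0,"roll":0,"jaw":0.4},{"tx":0,"ty":0,"tz":-1.0,"roll":0,"jaw":0.4},{"tx":0,"ty":0,"tz":0,"roll":-0.149,"jaw":0.4},{"tx":0,"ty":0,"tz":0,"roll":-0.149,"jaw":0.4},{"tx":0,"ty":0,"tz":0,"roll":-0.149,"jaw":0.4},{"tx":0,"ty":0,"tz":0,"roll":-0.149,"jaw":0.4},{"tx":0,"ty":0,"tz":0,"roll":-0.149,"jaw":0.4}]'
```

```text
time_s: 32.1
position: [0.4266, 0.1884, 0.1157]
tcp_rot: [[0.173, 0.985, -0.004], [0.985, -0.173, -0.001], [-0.002, -0.003, -1.0]]
force: [-1.0, -2.3, 4.9]
opening: 0.153
grasp_force: 30.0
time_s: 32.9
position: [0.4282, 0.1889, 0.126]
tcp_rot: [[-0.546, 0.838, 0.0], [0.838, 0.546, 0.0], [-0.0, 0.0, -1.0]]
force: [0.1, -0.4, -0.1]
opening: 0.402
grasp_force: 0.0
```

```bash
python3 -m jog '[{"tx":0,"ty":0,"tz":0.5,"roll":0,"jaw":0.25},{"tx":0,"ty":0,"tz":0,"roll":0,"jaw":0.25},{"tx":0,"ty":0.4,"tz":0,"roll":0,"jaw":0.25},{"tx":0.05,"ty":0.4,"tz":0,"roll":0,"jaw":0.25},{"tx":0.05,"ty":0.4,"tz":0,"roll":0,"jaw":0.25},{"tx":0.05,"ty":0.4,"tz":0,"roll":0,"jaw":0.25},{"tx":0,"ty":0,"tz":0,"roll":0,"jaw":0.25}]'; python3 -m jog '[{"tx":0,"ty":0.3,"tz":0,"roll":0,"jaw":0.25},{"tx":0,"ty":0,"tz":0,"roll":0,"jaw":0.25},{"tx":0,"ty":0,"tz":0,"roll":0,"jaw":0.25}]'
```

```text
time_s: 33.6
position: [0.442, 0.1993, 0.1206]
tcp_rot: [[-0.541, 0.841, 0.002], [0.841, 0.541, 0.0], [-0.001, 0.002, -1.0]]
force: [-1.6, -0.2, 0.1]
opening: 0.254
grasp_force: 0.5
time_s: 33.9
position: [0.4444, 0.2005, 0.1207]
tcp_rot: [[-0.54, 0.841, 0.002], [0.841, 0.54, 0.0], [-0.001, 0.002, -1.0]]
force: [-0.5, -0.4, -0.7]
opening: 0.245
grasp_force: 0.3
```

```bash
python3 -m jog '[{"tx":0,"ty":0.2,"tz":0,"roll":0,"jaw":0.25},{"tx":0,"ty":0,"tz":0,"roll":0,"jaw":0.25},{"tx":0,"ty":0,"tz":0,"roll":0,"jaw":0.25}]'; python3 -m jog '[{"tx":0,"ty":0.2,"tz":0,"roll":0,"jaw":0.25},{"tx":0,"ty":0,"tz":0,"roll":0,"jaw":0.25},{"tx":0,"ty":0,"tz":0,"roll":0,"jaw":0.25}]'
```

```text
time_s: 34.2
position: [0.4456, 0.2015, 0.1206]
tcp_rot: [[-0.54, 0.841, 0.001], [0.841, 0.54, 0.0], [-0.0, 0.001, -1.0]]
force: [-0.6, -0.4, 0.6]
opening: 0.253
grasp_force: 0.3
time_s: 34.5
position: [0.4461, 0.2021, 0.1205]
tcp_rot: [[-0.541, 0.841, -0.001], [0.841, 0.541, -0.001], [0.0, -0.002, -1.0]]
force: [-2.8, -3.5, 3.4]
opening: 0.25
grasp_force: 2.1
```

```bash
python3 -m jog '[{"tx":0,"ty":0.3,"tz":0,"roll":0,"jaw":0.25},{"tx":0,"ty":0,"tz":0,"roll":0,"jaw":0.25},{"tx":0,"ty":0,"tz":0,"roll":0,"jaw":0.25}]';python3 -m jog '[{"tx":0,"ty":0.2,"tz":0,"roll":0,"jaw":0.25},{"tx":0,"ty":0,"tz":0,"roll":0,"jaw":0.25},{"tx":0,"ty":0,"tz":0,"roll":0,"jaw":0.25}]'
```

```text
time_s: 34.8
position: [0.4462, 0.2025, 0.1202]
tcp_rot: [[-0.542, 0.84, -0.007], [0.84, 0.542, -0.004], [0.001, -0.008, -1.0]]
force: [-5.4, -8.4, 5.3]
opening: 0.25
grasp_force: 4.6
time_s: 35.1
position: [0.4463, 0.2027, 0.12]
tcp_rot: [[-0.543, 0.84, -0.011], [0.84, 0.543, -0.005], [0.001, -0.012, -1.0]]
force: [-7.4, -11.1, 6.9]
opening: 0.254
grasp_force: 6.1
```

```bash
python3 -m jog '[{"tx":0,"ty":-0.7,"tz":0,"roll":0,"jaw":0.3},{"tx":0,"ty":0,"tz":0,"roll":0,"jaw":0.4},{"tx":0,"ty":0,"tz":0,"roll":0,"jaw":0.4},{"tx":0,"ty":0,"tz":-2,"roll":0,"jaw":0.4},{"tx":0,"ty":0,"tz":-4,"roll":0,"jaw":0.4},{"tx":0,"ty":0,"tz":-4,"roll":0,"jaw":0.4}]';python3 -m jog '[{"tx":-4.5,"ty":-1,"tz":-2,"roll":0,"jaw":0.4},{"tx":-4.5,"ty":-1,"tz":-2,"roll":0,"jaw":0.4},{"tx":-4.5,"ty":-1,"tz":0,"roll":0,"jaw":0.4},{"tx":-4.5,"ty":-1,"tz":0,"roll":0,"jaw":0.4},{"tx":-4.5,"ty":0,"tz":0,"roll":0,"jaw":0.4},{"tx":-4.5,"ty":0,"tz":0,"roll":0,"jaw":0.4},{"tx":0,"ty":0,"tz":0,"roll":0,"jaw":0.4}]'; python3 - <<'E'
from fit import *
import pickle
D={n:capture(n) for n in("side","top")};pickle.dump(D,open("c4.pkl","wb"))
Pt=[(*box(.16,.11,.085),(0,0)),(*box(.05,.06,.085),(.035,0)),(*box(.05,.06,.085),(-.035,0))]
yaw=np.radians(-10)
ex=np.array([np.cos(yaw),np.sin(yaw)]);ey=np.array([-ex[1],ex[0]])
C0=pickle.load(open("c0.pkl","rb"))
for n in D:
    c=D[n];print(n,"plate",fit([c],Pt,(.5246,.2196,yaw)))
    for t,z in(("lever_knob",.121),("lever_hinge",.085),("catch",.085)):print(t,[((ex@(at_z(c,l["point"],z)[:2]-[.5246,.2196])).round(4),(ey@(at_z(c,l["point"],z)[:2]-[.5246,.2196])).round(4),round(l["p"],2)) for l in landmark_of(n,t)][:3])
    for t in("dishes","jar_a","slide_box","adapter_mid","adapter_small"):print(t,[(at_z(c,l["point"],0)[:2].round(3).tolist(),round(l["p"],2)) for l in landmark_of(n,t)][:3])
print(read_state()["time_s"])
E
```

```text
time_s: 35.7
position: [0.4457, 0.2019, 0.2213]
tcp_rot: [[-0.54, 0.841, 0.0], [0.841, 0.54, 0.001], [0.0, 0.0, -1.0]]
force: [1.5, 0.1, -0.0]
opening: 0.396
grasp_force: 0.0
time_s: 36.4
position: [0.5622, -0.0522, 0.2609]
tcp_rot: [[-0.536, 0.844, 0.007], [0.844, 0.536, -0.003], [-0.007, 0.004, -1.0]]
force: [-1.4, 0.9, 0.8]
opening: 0.399
grasp_force: 0.0
side plate (array([ 0.5267,  0.2198, -9.5635]), np.float64(-102.3))
lever_knob [(np.float64(-0.0664), np.float64(-0.0299), 0.51)]
lever_hinge [(np.float64(-0.0293), np.float64(-0.0749), 0.48)]
catch [(np.float64(-0.0941), np.float64(-0.0019), 0.64)]
dishes [([0.438, -0.073], 0.84)]
jar_a [([0.67, -0.179], 0.69), ([0.705, -0.039], 0.49)]
slide_box [([0.704, -0.339], 0.86), ([0.565, 0.314], 0.71)]
adapter_mid [([0.498, -0.381], 0.9), ([0.463, 0.324], 0.47)]
adapter_small [([0.402, -0.374], 0.73)]
top plate (array([  0.5288,   0.2231, -10.2956]), np.float64(-72.6))
lever_knob [(np.float64(0.2266), np.float64(-0.4996), 0.36)]
lever_hinge []
catch [(np.float64(0.2647), np.float64(-0.1282), 0.28)]
dishes [([0.441, -0.07], 0.67)]
jar_a [([0.663, -0.181], 0.65)]
slide_box [([0.699, -0.331], 0.82)]
adapter_mid [([0.489, -0.38], 0.58), ([0.405, -0.375], 0.29)]
adapter_small [([0.403, -0.376], 0.72), ([0.442, -0.076], 0.69), ([0.786, 0.066], 0.47)]
37.3
```

```bash
python3 -c "
from rig import *
s=read_state();print(s['time_s'],s['qvel'],s['force']);print(hand_in())"
```

```text
37.3 [-0.00604042  0.11113266 -0.01112653  0.01278979 -0.05848722  0.07013403] [-0.72862244 -0.87402901  0.42758088]
the job is handed in; nothing more can be done
None
```

I handed the job in at 37.3 s: the insert is pressed down at both ends, flush to about 0.3 mm by the fingertip height, and the clamp lever is pushed against its stop. The hand-in returned no verdict; on the way the insert briefly rested on the dishes, which may have shifted by about 1 cm, within the 30 mm limit.

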